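# Clear the medicines away and lock the child-safe box

## Robot

A 7-joint arm with a two-finger parallel gripper is mounted at the origin on the work surface. World frame = base frame: x ahead of the robot, y to its left, z up, the work surface at z = 0. Lengths are in mm, angles in rad, forces in N, time in s.
With the tool pointing down it reaches from about 400 to 900 mm from the base axis. Payload 5.5 kg.
Tool frame: the origin (TCP) lies between the finger pads; the fingertips stand 8 mm ahead of it and the grasp point (between the pads) lies 11 mm behind it; z points along the fingers, y is the line along which they close (so a half turn about z gives the same grasp; the last joint's range is limited). The gripper opens to 92 mm and grips with 3 to 60 N. Pads are 19 mm wide; open, the fingers measure 130 mm over their backs; the gripper's body (75 mm by 190 mm) begins 47 mm behind the grasp point.
Start: joints at [-0.986, 0.501, -0.427, 1.55, 0.221, 1.138, -0.21], TCP at [205.541, 616.646, 234.729] pointing down, gripper open.
Joint ranges: [-2.88, 2.88], [-0.31, 2.03], [-1.54, 1.56], [0.2, 2.42], [-1.41, 4.55], [0.19, 2.02], [-2.57, 2.57]. Speed limits (rad/s): [2.57, 2.57, 3.14, 3.14, 3.14, 3.14, 3.14].

## Interface

Orientations are given as [roll, pitch, yaw] about the fixed x, y, z axes, in that order (R = Rz(yaw) Ry(pitch) Rx(roll)).
In Python, from cell import bot, viewer gives the robot as it stands.
- The arm moves only by the tool jog_arm, never from a script. Its argument "rows" is a list that holds one entry, the list of rows, each a list of 7 numbers: the closure, from 0 (fully open) to 1 (shut), then the shift along the tool's x, y, z in m, then the turn, a rotation vector about the tool's x, y, z in degrees. A call has exactly 5 rows; each row shifts and turns the commanded pose from where the row before left it, along the tool's axes as they then stand; what a row does not reach is not made up. A row lasts 1/12 s, in which the tool goes at most 41.7 mm and 7.16 degrees, less where a joint would pass 70% of its speed; a pose out of reach is approached as far as the arm can. A call with a gripper value outside its range is refused whole. The fingers move at their own pace and stop on an object; "squeeze" is the grip in N (left out, the last holds). Time passes only in rows, so rows that do not move let the fingers close, or fill a call up. It gives the time, the measured TCP pose, the force, the opening and the grip force at its end, in the units of the state.
- bot.sense(): the state, without advancing time (a new reading comes with each control period).
- viewer.snapshot(name): name is "side" or "top"; returns a dict with "frame" (384x512x3 uint8, red, green, blue), "fx", "fy", "cx", "cy" (pixels), "view" (4x4, takes a point from world to camera coordinates). Camera axes: x right, y down, z forward; pixel columns grow to the right and rows downward; lengths in mm; the calibration is good to about 2 mm. A picture is of the moment at which its call begins. There is no depth.
- bot.job_done(): hands the job in; it is judged then, once.
The state is a dict: "t": time; "joint_pos": joint angles; "qd": joint speeds; "effort": joint torques, N m; "eef_pos": TCP position; "eef_rot": TCP orientation; "ft_force": force on the tool from outside, world axes, zero at the start; "torque": the same for the moment, N m; "width": finger opening in mm; "finger_force": force on a finger pad.
Only numpy, scipy, OpenCV 4.12 (cv2) and the standard library are available. Lean on these libraries where they do the work, as an engineer would, in place of code of your own. Each camera call takes 0.05 s, during which the arm holds its last target. There are 200 camera calls.

## Task

Put the medicines on the kitchen counter away safely: press down the bin's front lever with the fingers until the lid stands open and throw in every out-of-date bottle (red band and red sticker), and stand every other medicine bottle upright inside the medicine box. Then shut the box lid and lock it with its quarter-turn stud - turn the wing in line with the slot, push it fully in and turn it a quarter clockwise so that it stays in - and let the bin's lid down shut. Leave the mug, marble jar, stapler and pen where they are.

Things in the scene. Friction and masses are not known exactly. Their poses are not given: they have to be found in the camera images.
- medbox: medicine box, cream plastic, fixed, 160 mm (x) by 240 mm (y), 110 mm high, walls and floor 4 mm. Origin: centre of its underside; its front is the -x side, the lid is hinged along the top of the +x side. Inside the front wall, mid-width, just under the rim, is a steel keeper (30 mm in x, 44 mm in y, 8 to 24 mm below the rim, centred 58 mm in front of the box centre).
- medbox_lid (a joint): angle of the teal medicine-box lid (rad): 0 shut, 1.85 fully open, leaning back past upright. Left open it stays; pushed forward to less than about 1.1 it sinks shut by itself, damped, in one to two seconds. A few N at its edge move it.
- medbox_lid_hinge (a point): middle of the lid's hinge line (along the box's y), 80 mm behind the box centre, 110 mm above its underside; the frame turns with the lid: -x runs from the hinge across the lid to its free edge, z is the lid's outer side (up when shut). Lid: 6 mm thick, reaches 162 mm from the hinge, 244 mm wide.
- medbox_lid_edge (a point): middle of the lid's front (free) edge, on its outer face, 160 mm from the hinge; same axes as the hinge frame.
- keeper_slot (a point): centre of the slot in the keeper, at the keeper's top face; axes as the box. The slot runs along y: 13 mm wide in x, 36 mm long. The stud's axis stands over it when the lid is shut.
- wing (a point): centre of the orange wing handle of the captive quarter-turn stud on the lid: 36 mm long (this frame's y), 12 mm thick (x), 18 mm high (z, the stud's axis, outwards). Lid shut, stud out: 146 mm above the box's underside, lower edge 21 mm above the lid (6 mm when fully in). The cross-bar at the stud's foot (24 by 8 by 5 mm) is parallel to the wing. The stud is 138 mm from the hinge.
- stud (a joint): turn of the stud (rad), clockwise positive seen from outside the lid: 0 = wing and cross-bar in line with the keeper slot (wing along the box's y), +1.57 = a quarter clockwise of that (wing along the box's x); stops at -1.3 and +1.6. Stays where it is left (0.03 N m friction). Only within about 0.2 of 0 does the bar pass the slot.
- stud_push (a joint): how far the stud is pushed in (m): 0 = sprung out, 0.015 = fully in; a spring (1.4 N rising to 4.4 N) pushes it out. Not in line, it stops on the keeper at 0.002; in line it goes to 0.015. From about 0.0125 on the bar is below the keeper and can be turned; turned across and let go, it is held at about 0.012.
- bin: countertop bin of pale metal, 160 mm (x) by 180 mm (y), 170 mm high, walls 3 mm; fixed, does not move. Origin: centre of its underside; its front, with the black hand lever, is the -x side, towards the robot; the lid is hinged along the top of the +x side.
- bin_mouth (a point): centre of the bin's mouth, 170 mm above its underside; axes as the bin. The mouth is 154 mm by 174 mm.
- bin_lever (a joint): angle of the bin's lever (rad): 0 = up (lid shut), 0.75 = fully down. Linked to the lid, which turns 2.4 times as far. About 5 N at the pad press it, more if jerked. Fully down it stays down, as the lid then leans back past upright; lifted by about 0.15 (1 to 3 N) it goes on up by itself as the lid falls shut.
- lever_pad (a point): middle of the rubber pad on top of the lever, 42 mm from its pivot; frame as the bin, turned with the lever. The lever: black paddle 36 mm wide (y), 55 mm long, 6 mm thick, sticking out to -x from its pivot, which lies 84 mm in front of the bin centre, 125 mm above the bin's underside; at 0 it slopes up to its end by 0.3 rad, at 0.75 down by 0.45 rad.
- bin_lid (a joint): angle of the bin's lid (rad): 0 shut, 1.8 standing open, held by the lever.
- good1: pill bottle, 42 mm across and 70 mm tall, amber with a white cap (top 15 mm, 40 mm across). A medicine to keep: paper label, plain white cap. Loose, about 60 g, heaviest low down. Origin: centre of its underside, z up along the bottle.
- good2: tablet tub, 46 mm across and 60 mm tall, white with a white cap (top 15 mm, 44 mm across). A medicine to keep: paper label, plain white cap. Loose, about 60 g, heaviest low down. Origin: centre of its underside, z up along the bottle.
- good3: pill bottle, 42 mm across and 70 mm tall, amber with a white cap (top 15 mm, 40 mm across). A medicine to keep: paper label, plain white cap. Loose, about 60 g, heaviest low down. Origin: centre of its underside, z up along the bottle.
- good4: tablet tub, 46 mm across and 60 mm tall, white with a white cap (top 15 mm, 44 mm across). A medicine to keep: paper label, plain white cap. Loose, about 60 g, heaviest low down. Origin: centre of its underside, z up along the bottle.
- old1: pill bottle, 42 mm across and 70 mm tall, amber with a white cap (top 15 mm, 40 mm across). Out of date: red band round it and a round red sticker on its cap. Loose, about 60 g, heaviest low down. Origin: centre of its underside, z up along the bottle.
- old2: tablet tub, 46 mm across and 60 mm tall, white with a white cap (top 15 mm, 44 mm across). Out of date: red band round it and a round red sticker on its cap. Loose, about 60 g, heaviest low down. Origin: centre of its underside, z up along the bottle.
- old3: pill bottle, 42 mm across and 70 mm tall, amber with a white cap (top 15 mm, 40 mm across). Out of date: red band round it and a round red sticker on its cap. Loose, about 60 g, heaviest low down. Origin: centre of its underside, z up along the bottle.
- mug: green ceramic mug, 82 mm across, 92 mm tall, handle at its +y. Not part of the job. Origin: centre of its underside.
- marble_jar: closed glass jar of marbles with a red lid, 72 mm across, 90 mm tall. Not part of the job. Origin: centre of its underside.
- stapler: orange plastic stapler, 135 mm long (x), 34 mm wide, 55 mm tall. Not part of the job. Origin: centre of its underside.
- pen: aluminium pen lying on the counter, 145 mm long (x), 9 mm thick. Not part of the job. Origin: centre of its underside.

How it is judged:
By the outcome, as a careful person would: the job done as asked, in the order asked, and still so for the second after the job is handed in, with the robot touching nothing.
Of good1, good2, good3, good4 only 2 to 3 are there at a start; the rules pass over those that are not, and their reading is None.
Of old1, old2, old3 only 1 to 2 are there at a start; the rules pass over those that are not, and their reading is None.
At some moment in a run one of good1, good2, good3, good4, old1, old2, old3 may be knocked a few centimetres aside while the robot is not near it.
It also fails if it takes over 210 s, if anything falls off the work surface, if the arm or the gripper's body presses on something with over 40 N, if the wrist force passes 120 N, or if a joint passes its speed limit or range.

## Working session

There is one attempt and no reset: what is moved stays moved. The work goes in short steps, Python scripts to look and compute and a tool call to move; the robot and the scene stay as the last step left them, time stands still between calls to the robot, and variables do not carry over. Pictures are saved under pics/ and viewed, at most 14 in all, crops included, and the job is handed in when it is done.

Besides the shell and the picture viewer there is one more tool, called after "Emit:" by a JSON object that holds its "api" and its "payload". jog_arm: Moves the arm, as the interface text tells. Its arguments: {"type":"object","properties":{"rows":{"type":"array","items":{"type":"array","items":{"type":"array","items":{"type":"number"}}}},"squeeze":{"type":"number"}},"required":["rows"]}

```bash
ls; mkdir -p pics; python3 - <<'E'
from cell import bot,viewer
import cv2,numpy as np
s=bot.sense();print(s)
for n in("side","top"):
    d=viewer.snapshot(n);cv2.imwrite(f"pics/{n}0.png",cv2.resize(d["frame"][:,:,::-1],(800,600),interpolation=cv2.INTER_CUBIC));print(n,d["fx"],d["fy"],d["cx"],d["cy"],np.round(d["view"],3).tolist())
E
```

```text
pics
{'t': 0.0, 'joint_pos': array([-0.98577194,  0.50183554, -0.42678999,  1.55149407,  0.22079096,
        1.13829668, -0.21029866]), 'qd': array([ 1.40275226e-04, -2.17104719e-04, -1.56975632e-04,  7.12722208e-05,
       -1.01393849e-04,  5.33192044e-04,  2.68552147e-04]), 'effort': array([ 7.61511319e-05, -5.66597092e+01, -5.81688032e+00, -2.79112494e+01,
       -6.89091068e-02,  3.07498570e-02,  1.89963257e-04]), 'eef_pos': array([205.40852153, 615.94218504, 233.66762103]), 'eef_rot': array([-3.13961587e+00, -6.60615332e-05,  2.81982829e+00]), 'ft_force': array([ 0.31267977,  0.43317418, -0.04432472]), 'torque': array([-0.04940481, -0.01933731, -0.00625982]), 'finger_force': 0.0, 'width': 91.85627313028276}
side 438.9718299616043 438.9718299616043 255.4457225822799 194.6596587010351 [[0.93, -0.368, -0.007, -522.944], [-0.206, -0.503, -0.839, 216.443], [0.306, 0.782, -0.544, 881.885], [0.0, 0.0, 0.0, 1.0]]
top 469.38814226739737 469.38814226739737 261.9582949120976 196.5368270485392 [[-0.026, -1.0, 0.017, 3.076], [-0.986, 0.023, -0.163, 591.902], [0.162, -0.02, -0.987, 1128.793], [0.0, 0.0, 0.0, 1.0]]
```

View pics/side0.png

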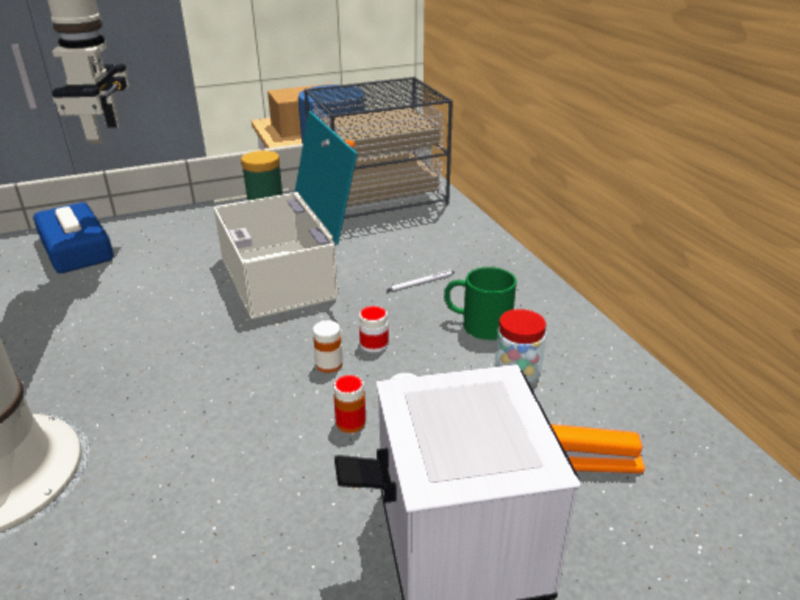

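View pics/top0.png

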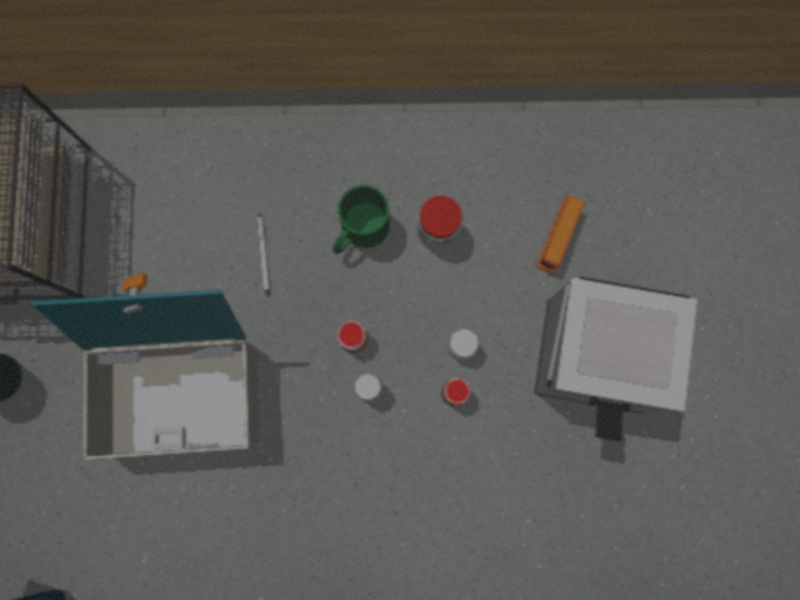

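Both pictures show the box on the left (lid open) and the bin on the right (lid shut). In the top view four bottles are visible: old tub (351,335), good bottle (367,386), good tub (464,343) and old bottle (456,391). Next I triangulate.

```bash
cat > h.py <<'E'
import numpy as np,cv2
from scipy.spatial.transform import Rotation as R
from cell import bot,viewer
V={"side":(438.97,255.4457,194.6597,np.array([[0.93,-0.368,-0.007,-522.944],[-0.206,-0.503,-0.839,216.443],[0.306,0.782,-0.544,881.885]])),
"top":(469.388,261.958,196.537,np.array([[-0.026,-1.0,0.017,3.076],[-0.986,0.023,-0.163,591.902],[0.162,-0.02,-0.987,1128.793]]))}
def load():
    for n in V:
        d=viewer.snapshot(n);V[n]=(d["fx"],d["cx"],d["cy"],np.array(d["view"])[:3]);yield n,d["frame"]
def ray(n,p,s=1.5625):
    f,cx,cy,M=V[n];u=(np.array(p)+.5)/s-.5
    U,_,W=np.linalg.svd(M[:,:3]);r=U@W
    d=r.T@np.array([(u[0]-cx)/f,(u[1]-cy)/f,1]);return -r.T@M[:,3],d/np.linalg.norm(d)
def tri(pt,ps,s=1.5625):
    a,d=ray("top",pt,s);b,e=ray("side",ps,s)
    k=np.linalg.lstsq(np.c_[d,-e],b-a,rcond=None)[0];p,q=a+k[0]*d,b+k[1]*e
    return np.round((p+q)/2,1),round(np.linalg.norm(p-q),1)
def onz(n,p,z,s=1.5625):
    a,d=ray(n,p,s);return np.round(a+d*(z-a[2])/d[2],1)
def proj(n,P):
    f,cx,cy,M=V[n];c=M[:,:3]@P+M[:,3];return np.array([cx+f*c[0]/c[2],cy+f*c[1]/c[2]])
def delta(T,yaw):  # shift in tool axes (m) to TCP target mm, yaw turn deg needed about tool z (pointing down)
    s=bot.sense();Rm=R.from_euler("xyz",s["eef_rot"]);d=Rm.inv().apply(np.array(T)-s["eef_pos"])/1000
    t=R.from_euler("xyz",[np.pi,0,yaw]);w=np.degrees((Rm.inv()*t).as_rotvec());return np.round(d,4),np.round(w,1)
E
python3 - <<'E'
from h import *
list(load())
for k,a,b in [("oldtubA",(351,335),(374,314)),("goodbotB",(367,386),(327,328)),("goodtubC",(464,343),(404,380)),("oldbotD",(456,391),(349,384)),
("boxFfar",(85,457),(217,206)),("boxFnear",(248,449),(250,263)),("boxBnear",(245,343),(333,246)),
("binF+",(556,397),(378,383)),("binB+",(572,280),(520,367)),("binB-",(696,297),(578,488)),("binF-",(685,410),(400,505)),("pad",(609,420),(360,470)),("mugrim",(363,212),(490,283)),("jar",(441,216),(522,323))]:
    print(k,*tri(a,b))
for p in [(85,457),(248,449),(245,343),(85,350)]: print(onz("top",p,110))
for p in [(464,343)]: print(onz("top",p,60))
E
```

```text
oldtubA [550.3  82.3  55.2] 3.8
goodbotB [467.6  58.2  65.8] 1.7
goodtubC [531.3 -95.4  61.9] 1.1
oldbotD [456.9 -79.9  65.9] 2.6
boxFfar [373.5 470.3 107.4] 4.9
boxFnear [383.8 232.4 104.7] 15.0
boxBnear [534.9 240.1 102.2] 1.7
binF+ [ 445.8 -213.9  172.2] 14.8
binB+ [ 610.1 -247.   170.4] 7.3
binB- [ 575.8 -423.8  169. ] 4.1
binF- [ 413.1 -389.6  179.8] 5.6
pad [ 404.  -295.4  134.4] 1.7
mugrim [743.2  59.2  81.2] 2.4
jar [731.8 -64.2  84.4] 0.1
[371.2 469.6 110. ]
[376.5 232.6 110. ]
[533.1 238.6 110. ]
[528.2 476.8 110. ]
[531.  -95.5  60. ]
```

```bash
cat >> h.py <<'E'
def plan(wps,from_=None):
    s=bot.sense();p=s["eef_pos"];Rm=R.from_euler("xyz",s["eef_rot"])
    print("t",round(s["t"],1),"p",np.round(p,1),"yaw",round(s["eef_rot"][2],3))
    for T,rpy in wps:
        Rn=R.from_euler("xyz",rpy);w=np.degrees((Rm.inv()*Rn).as_rotvec());d=Rn.inv().apply(np.array(T)-p)/1000
        print(T,"turn",np.round(w,1),"then shift",np.round(d,4),"rows>=",round(np.linalg.norm(d)/.0417,1));p,Rm=np.array(T),Rn
E
python3 - <<'E'
from h import *
list(load())
for p in [(556,397),(572,280),(696,297),(685,410)]: print(onz("top",p,170))
for p in [(378,383),(520,367),(578,488),(400,505)]: print(onz("side",p,170))
c=np.array([511,-319,0]);B=R.from_euler("z",-.184);r=[np.pi,.26,2.957]
w=lambda x,z:list(np.round(c+B.apply([x,0,z])).astype(int))
plan([((400,350,240),[np.pi,0,2.957]),((480,0,240),[np.pi,0,2.957]),((*w(-130,0)[:2],200),r),(w(-130,155),r),(w(-128,115),r)])
E
```

```text
[ 438.7 -212.4  170. ]
[ 606.7 -245.5  170. ]
[ 577.5 -424.4  170. ]
[ 415.9 -394.2  170. ]
[ 454.  -212.5  170. ]
[ 614.3 -246.8  170. ]
[ 573.  -424.3  170. ]
[ 413.3 -381.3  170. ]
t 0.3 p [205.5 616.4 234.3] yaw 2.82
(400, 350, 240) turn [-0.  -0.  -7.9] then shift [-0.2401 -0.2262 -0.0057] rows>= 7.9
(480, 0, 240) turn [0. 0. 0.] then shift [-0.1429 -0.3294 -0.    ] rows>= 8.6
(np.int64(383), np.int64(-295), 200) turn [ -0.  -14.9  -0. ] then shift [ 0.0501 -0.3078  0.0281] rows>= 7.5
[np.int64(383), np.int64(-295), np.int64(155)] turn [0. 0. 0.] then shift [ 0.0116 -0.      0.0435] rows>= 1.1
[np.int64(385), np.int64(-296), np.int64(115)] turn [0. 0. 0.] then shift [ 0.0082 -0.0006  0.0392] rows>= 1.0
```

Emit:
{"api": "jog_arm", "payload": {"rows": [[[0,0,0,0,0,0,-4],[0,0,0,0,0,0,-3.9],[1,-0.03,-0.028,0,0,0,0],[1,-0.03,-0.028,0,0,0,0],[1,-0.03,-0.028,0,0,0,0]]], "squeeze": 15}}

```text
t: 0.72
eef_pos: [278.6, 516.7, 234.4]
eef_rot: [-3.141, -0.0, 2.96]
ft_force: [1.6, 0.8, 0.4]
width: 76.1
finger_force: 0.0
```

Emit:
{"api": "jog_arm", "payload": {"rows": [[[1,-0.03,-0.028,0,0,0,0],[1,-0.03,-0.028,0,0,0,0],[1,-0.03,-0.028,0,0,0,0],[1,-0.03,-0.029,0,0,0,0],[1,-0.03,-0.029,0,0,0,0]]]}}

```text
t: 1.13
eef_pos: [401.0, 348.9, 235.0]
eef_rot: [3.141, 0.0, 2.958]
ft_force: [0.6, -0.1, -0.9]
width: 42.9
finger_force: 0.0
```

Emit:
{"api": "jog_arm", "payload": {"rows": [[[1,-0.0143,-0.033,0,0,0,0],[1,-0.0143,-0.033,0,0,0,0],[1,-0.0143,-0.033,0,0,0,0],[1,-0.0143,-0.033,0,0,0,0],[1,-0.0143,-0.033,0,0,0,0]]]}}

```text
t: 1.55
eef_pos: [440.4, 173.7, 234.9]
eef_rot: [3.141, 0.001, 2.958]
ft_force: [0.8, 0.8, -0.2]
width: 9.5
finger_force: 0.0
```

Emit:
{"api": "jog_arm", "payload": {"rows": [[[1,-0.0143,-0.033,0,0,0,0],[1,-0.0143,-0.033,0,0,0,0],[1,-0.0143,-0.033,0,0,0,0],[1,-0.0143,-0.033,0,0,0,0],[1,-0.0143,-0.033,0,0,0,0]]]}}

```text
t: 1.97
eef_pos: [480.5, -1.7, 235.0]
eef_rot: [3.141, 0.001, 2.958]
ft_force: [2.4, 1.5, -0.7]
width: 0.8
finger_force: 0.0
```

Emit:
{"api": "jog_arm", "payload": {"rows": [[[1,0,0,0,0,-5,0],[1,0,0,0,0,-5,0],[1,0,0,0,0,-5,0],[1,0.005,-0.03,0.003,0,0,0],[1,0.005,-0.03,0.003,0,0,0]]]}}

```text
t: 2.38
eef_pos: [460.7, -56.3, 226.6]
eef_rot: [-3.142, 0.263, 2.963]
ft_force: [1.5, -0.8, -1.4]
width: 0.9
finger_force: 0.0
```

Emit:
{"api": "jog_arm", "payload": {"rows": [[[1,0.005,-0.03,0.003,0,0,0],[1,0.005,-0.03,0.003,0,0,0],[1,0.005,-0.03,0.003,0,0,0],[1,0.005,-0.03,0.003,0,0,0],[1,0.005,-0.03,0.003,0,0,0]]]}}

```text
t: 2.8
eef_pos: [413.5, -202.4, 205.6]
eef_rot: [-3.141, 0.263, 2.958]
ft_force: [-0.5, -0.2, 0.3]
width: 0.1
finger_force: 0.0
```

Emit:
{"api": "jog_arm", "payload": {"rows": [[[1,0.005,-0.03,0.003,0,0,0],[1,0.005,-0.03,0.002,0,0,0],[1,0.005,-0.03,0.002,0,0,0],[1,0,0,0,0,0,0],[1,0,0,0,0,0,0]]]}}

```text
t: 3.22
eef_pos: [384.3, -288.9, 194.7]
eef_rot: [-3.142, 0.261, 2.954]
ft_force: [-0.2, 0.2, -0.7]
width: 0.4
finger_force: 0.0
```

```bash
cat >> h.py <<'E'
def shot(name,crops,k=3):
    F=dict(load());o=[cv2.resize(F[n][r0:r1,c0:c1,::-1],None,fx=k,fy=k,interpolation=cv2.INTER_CUBIC) for n,r0,r1,c0,c1 in crops]
    H=max(i.shape[0] for i in o);o=[cv2.copyMakeBorder(i,0,H-i.shape[0],0,4,0) for i in o]
    cv2.imwrite(f"pics/{name}.png",np.hstack(o)[:600,:800])
E
python3 - <<'E'
from h import *
shot("a1",[("top",160,290,330,460),("side",200,350,190,320)])
E
```

```text
(no output)
```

View pics/a1.png

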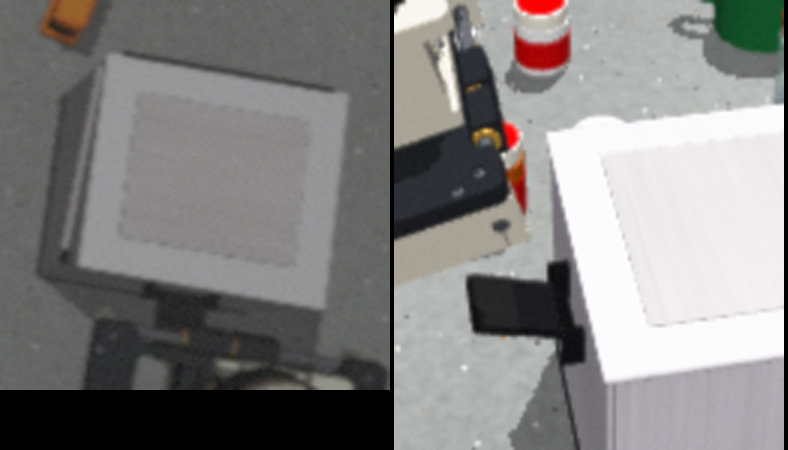

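```bash
python3 - <<'E'
from h import *
list(load())
s=bot.sense();p=s["eef_pos"];z=R.from_euler("xyz",s["eef_rot"]).apply([0,0,1]);print(p)
for k in (8,-20,-58):
    q=proj("side",p+k*z);t=proj("top",p+k*z);print(k,np.round([394+(q[0]-190)*3,(q[1]-200)*3,(t[0]-330)*3,(t[1]-160)*3]))
f=lambda u,v:(190+(u-394)/3,200+v/3)
# lever end corners: +y end, -y end at z guess 125+55*sin.3=141
for u in [(470,280),(478,330),(556,278)]: print(onz("side",f(*u),141,1.0))
for z0 in (130,): print(onz("side",f(556,278),z0,1.0),onz("side",f(556,335),z0,1.0))
E
```

```text
[ 385.69920164 -285.99957531  194.78834087]
8 [476. 226. 189. 349.]
-20 [459. 188. 199. 360.]
-58 [434. 133. 213. 375.]
[ 384.3 -277.5  141. ]
[ 377.7 -312.6  141. ]
[ 427.5 -293.4  141. ]
[ 431.1 -283.1  130. ] [ 416.9 -321.3  130. ]
```

Emit:
{"api": "jog_arm", "payload": {"rows": [[[1,-0.003,-0.009,0,0,0,0],[1,0.005,0,0.019,0,0,0],[1,0.005,0,0.019,0,0,0],[1,0.001,0,0.004,0,0,0],[1,0,0,0,0,0,0]]]}}

```text
t: 3.83
eef_pos: [386.5, -296.5, 151.4]
eef_rot: [3.141, 0.26, 2.958]
ft_force: [0.0, -0.2, 1.1]
width: 0.5
finger_force: 0.7
```

Emit:
{"api": "jog_arm", "payload": {"rows": [[[1,0.001,0,0.004,0,0,0],[1,0.001,0,0.004,0,0,0],[1,0.001,0,0.004,0,0,0],[1,0.001,0,0.004,0,0,0],[1,0,0,0,0,0,0]]]}}

```text
t: 4.25
eef_pos: [386.9, -296.7, 135.6]
eef_rot: [3.141, 0.262, 2.958]
ft_force: [-1.1, -0.1, 0.2]
width: 0.5
finger_force: 0.5
```

Emit:
{"api": "jog_arm", "payload": {"rows": [[[1,0.001,0,0.004,0,0,0],[1,0.001,0,0.004,0,0,0],[1,0.001,0,0.004,0,0,0],[1,0.001,0,0.004,0,0,0],[1,0,0,0,0,0,0]]]}}

```text
t: 4.67
eef_pos: [387.4, -296.8, 118.6]
eef_rot: [3.142, 0.262, 2.958]
ft_force: [0.4, 0.1, 0.5]
width: 0.7
finger_force: 0.0
```

```bash
python3 - <<'E'
from h import *
shot("a2",[("top",130,290,330,460),("side",150,350,190,320)])
E
```

```text
(no output)
```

View pics/a2.png

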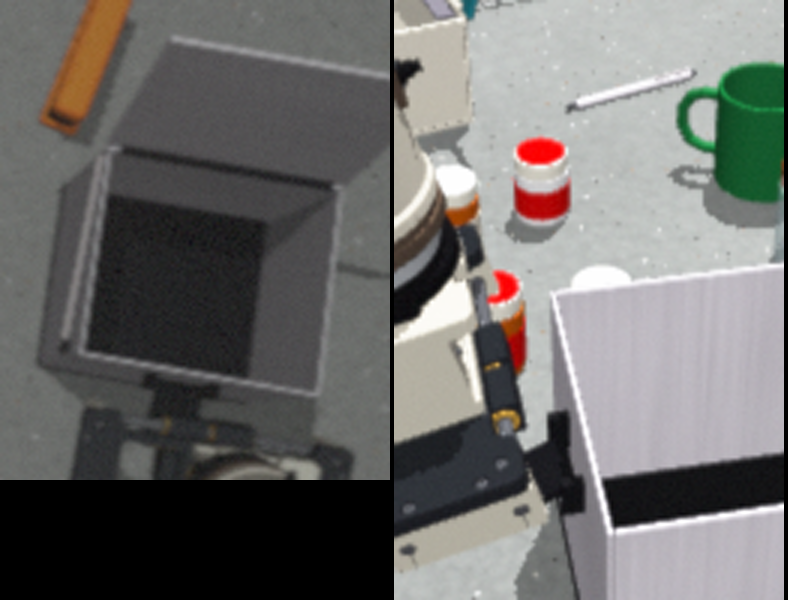

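The lid now stands open in both views, with the lever down. I press a little further to be sure it is at its stop, then back off.

Emit:
{"api": "jog_arm", "payload": {"rows": [[[1,0.001,0,0.003,0,0,0],[1,0.001,0,0.003,0,0,0],[1,0,0,0.002,0,0,0],[1,0,0,0,0,0,0],[1,0,0,0,0,0,0]]]}}

```text
t: 5.18
eef_pos: [388.0, -297.5, 115.1]
eef_rot: [3.14, 0.267, 2.957]
ft_force: [-22.2, 13.5, 57.5]
width: 0.1
finger_force: 31.3
```

Emit:
{"api": "jog_arm", "payload": {"rows": [[[1,-0.003,0,-0.01,0,0,0],[1,-0.005,0,-0.02,0,0,0],[1,-0.01,0,-0.035,0,0,0],[0.5,-0.01,0,-0.035,0,0,0],[0.3,0,0.02,0,0,0,0]]]}}

```text
t: 5.6
eef_pos: [395.0, -283.7, 221.9]
eef_rot: [-3.135, 0.274, 2.954]
ft_force: [-0.0, -1.1, 0.5]
width: 9.7
finger_force: 0.0
```

```bash
python3 - <<'E'
from h import *
shot("a3",[("top",120,290,190,460)],2.9)
r=[np.pi,0,2.957]
plan([((457,-80,160),r),((457,-80,36),r),((457,-80,210),r),((511,-319,210),r)])
E
```

```text
t 5.7 p [ 393.3 -275.8  216.1] yaw 2.961
(457, -80, 160) turn [ 0.  15.2  0.2] then shift [-0.0267  0.2042  0.0561] rows>= 5.1
(457, -80, 36) turn [0. 0. 0.] then shift [ 0.    -0.     0.124] rows>= 3.0
(457, -80, 210) turn [0. 0. 0.] then shift [-0.     0.    -0.174] rows>= 4.2
(511, -319, 210) turn [0. 0. 0.] then shift [-0.097 -0.225 -0.   ] rows>= 5.9
```

View pics/a3.png

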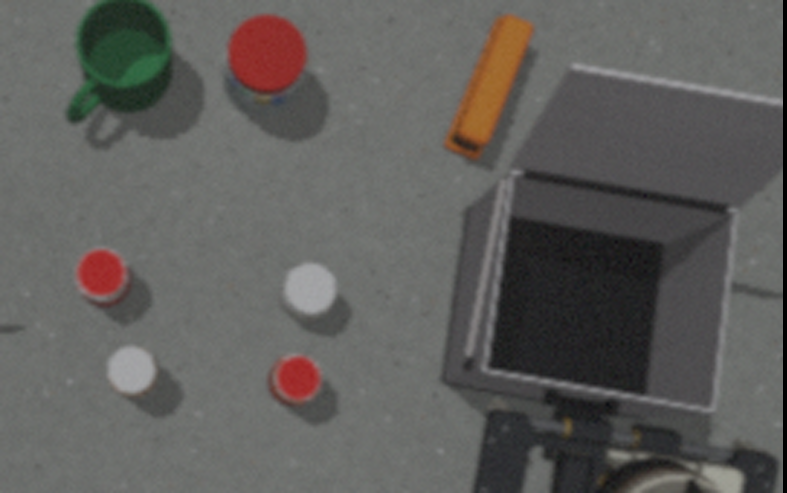

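The lid stays open, and the bottles have not moved. Now I fetch the old bottle.

Emit:
{"api": "jog_arm", "payload": {"rows": [[[0,0,0,0,0,5,0],[0,0,0,0,0,5,0],[0,0,0,0,0,5.2,0],[0,-0.005,0.04,0.011,0,0,0],[0,-0.005,0.04,0.011,0,0,0]]]}}

```text
t: 6.12
eef_pos: [417.0, -202.1, 191.4]
eef_rot: [-3.141, -0.005, 2.954]
ft_force: [0.0, -0.1, -1.4]
width: 50.7
finger_force: 0.0
```

Emit:
{"api": "jog_arm", "payload": {"rows": [[[0,-0.005,0.04,0.011,0,0,0],[0,-0.006,0.041,0.011,0,0,0],[0,-0.006,0.041,0.011,0,0,0],[0,0,0,0,0,0,0],[0,0,0,0,0,0,0]]]}}

```text
t: 6.53
eef_pos: [453.5, -83.7, 158.2]
eef_rot: [3.141, -0.008, 2.964]
ft_force: [-0.3, -0.9, 0.8]
width: 83.8
finger_force: 0.0
```

```bash
python3 - <<'E'
from h import *
r=[np.pi,0,2.957]
plan([((457,-80,36),r),((457,-80,210),r),((511,-319,210),r)])
E
```

```text
t 6.5 p [453.5 -83.7 158.2] yaw 2.964
(457, -80, 36) turn [ 0.  -0.5  0.4] then shift [-0.0028  0.0043  0.1222] rows>= 2.9
(457, -80, 210) turn [0. 0. 0.] then shift [-0.     0.    -0.174] rows>= 4.2
(511, -319, 210) turn [0. 0. 0.] then shift [-0.097 -0.225 -0.   ] rows>= 5.9
```

Emit:
{"api": "jog_arm", "payload": {"rows": [[[0,-0.003,0.004,0.01,0,0,0],[0,0,0,0.035,0,0,0],[0,0,0,0.035,0,0,0],[0,0,0,0.03,0,0,0],[0,0,0,0.012,0,0,0]]]}}

```text
t: 6.95
eef_pos: [454.4, -84.5, 34.2]
eef_rot: [-3.14, -0.009, 2.955]
ft_force: [-0.5, 0.6, 0.7]
width: 91.9
finger_force: 0.0
```

Emit:
{"api": "jog_arm", "payload": {"rows": [[[1,0,0,0,0,0,0],[1,0,0,0,0,0,0],[1,0,0,0,0,0,0],[1,0,0,0,0,0,0],[1,0,0,0,0,0,0]]], "squeeze": 15}}

```text
t: 7.37
eef_pos: [458.9, -83.3, 39.5]
eef_rot: [3.141, -0.001, 2.957]
ft_force: [-0.1, -0.2, 0.1]
width: 63.3
finger_force: 0.0
```

Emit:
{"api": "jog_arm", "payload": {"rows": [[[1,0,0,0,0,0,0],[1,0,0,-0.015,0,0,0],[1,0,0,-0.035,0,0,0],[1,0,0,-0.041,0,0,0],[1,0,0,-0.041,0,0,0]]]}}

```text
t: 7.78
eef_pos: [457.4, -82.8, 171.9]
eef_rot: [-3.141, -0.005, 2.958]
ft_force: [1.3, -0.4, -0.9]
width: 29.6
finger_force: 0.0
```

I lifted before the fingers had closed. I reopen them and check the bottle.

Emit:
{"api": "jog_arm", "payload": {"rows": [[[0,0,0.04,0,0,0,0],[0,0,0.04,0,0,0,0],[0,0,0.02,0,0,0,0],[0,0,0,0,0,0,0],[0,0,0,0,0,0,0]]]}}

```text
t: 8.2
eef_pos: [476.7, 16.8, 170.9]
eef_rot: [3.141, -0.002, 2.961]
ft_force: [-0.2, -0.6, -0.7]
width: 58.7
finger_force: 0.0
```

```bash
cat >> h.py <<'E'
def reds(n="top"):
    F=dict(load())[n];h=cv2.cvtColor(F,cv2.COLOR_RGB2HSV)
    m=(((h[...,0]<6)|(h[...,0]>172))&(h[...,1]>150)&(h[...,2]>70)).astype(np.uint8)
    k,l,s,c=cv2.connectedComponentsWithStats(m)
    return [(s[i,4],np.round(c[i],1),onz(n,c[i],65,1.0)) for i in range(1,k) if s[i,4]>40]
E
python3 - <<'E'
from h import *
print(reds()); shot("b1",[("side",150,340,170,340)],2.3)
E
```

```text
[(np.int32(507), array([281.7, 138.1]), array([737.6, -64.5,  65. ]))]
```

View pics/b1.png

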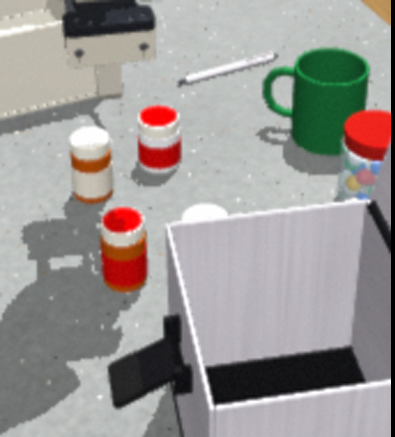

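The bottle still stands where it was. I go back down on it.

Emit:
{"api": "jog_arm", "payload": {"rows": [[[0,0,-0.035,0,0,0,0],[0,0,-0.035,0,0,0,0],[0,0.0005,-0.028,0,0,0,0],[0,0,0,0.03,0,0,0],[0,0,0,0.03,0,0,0]]]}}

```text
t: 8.82
eef_pos: [459.2, -84.9, 111.3]
eef_rot: [-3.141, 0.002, 2.951]
ft_force: [0.1, 1.1, -0.5]
width: 91.5
finger_force: 0.0
```

Emit:
{"api": "jog_arm", "payload": {"rows": [[[0,0,0,0.035,0,0,0],[0,0,0,0.03,0,0,0],[0,0,0,0.01,0,0,0],[1,0,0,0,0,0,0],[1,0,0,0,0,0,0]]]}}

```text
t: 9.23
eef_pos: [457.5, -81.5, 35.5]
eef_rot: [-3.141, -0.004, 2.957]
ft_force: [0.3, 0.3, 0.1]
width: 82.9
finger_force: 0.0
```

Emit:
{"api": "jog_arm", "payload": {"rows": [[[1,0,0,0,0,0,0],[1,0,0,0,0,0,0],[1,0,0,0,0,0,0],[1,0,0,0,0,0,0],[1,0,0,0,0,0,0]]]}}

```text
t: 9.65
eef_pos: [458.2, -80.8, 36.1]
eef_rot: [3.141, -0.002, 2.958]
ft_force: [0.4, 0.4, 1.0]
width: 50.0
finger_force: 0.0
```

Emit:
{"api": "jog_arm", "payload": {"rows": [[[1,0,0,0,0,0,0],[1,0,0,0,0,0,0],[1,0,0,0,0,0,0],[1,0,0,0,0,0,0],[1,0,0,-0.01,0,0,0]]]}}

```text
t: 10.07
eef_pos: [456.4, -80.5, 44.4]
eef_rot: [-3.141, -0.006, 2.958]
ft_force: [-1.3, 0.6, -1.3]
width: 41.9
finger_force: 15.0
```

Emit:
{"api": "jog_arm", "payload": {"rows": [[[1,0,0,-0.03,0,0,0],[1,0,0,-0.04,0,0,0],[1,0,0,-0.04,0,0,0],[1,0,0,-0.04,0,0,0],[1,0,0,-0.03,0,0,0]]]}}

```text
t: 10.48
eef_pos: [458.7, -81.1, 229.0]
eef_rot: [3.141, -0.001, 2.957]
ft_force: [0.8, 0.1, -0.7]
width: 41.6
finger_force: 15.0
```

Emit:
{"api": "jog_arm", "payload": {"rows": [[[1,-0.014,-0.032,0,0,0,0],[1,-0.014,-0.032,0,0,0,0],[1,-0.014,-0.032,0,0,0,0],[1,-0.014,-0.032,0,0,0,0],[1,-0.014,-0.032,0,0,0,0]]]}}

```text
t: 10.9
eef_pos: [497.7, -252.3, 225.7]
eef_rot: [3.141, -0.003, 2.958]
ft_force: [0.9, 0.6, -0.2]
width: 41.7
finger_force: 15.0
```

Emit:
{"api": "jog_arm", "payload": {"rows": [[[1,-0.014,-0.032,0,0,0,0],[1,-0.014,-0.032,0,0,0,0],[1,0,0,0.015,0,0,0],[1,0,0,0.01,0,0,0],[0,0,0,0,0,0,0]]]}}

```text
t: 11.32
eef_pos: [511.7, -317.6, 197.3]
eef_rot: [3.139, -0.009, 2.957]
ft_force: [-0.4, 1.2, -1.0]
width: 44.9
finger_force: 0.0
```

Emit:
{"api": "jog_arm", "payload": {"rows": [[[0,0,0,0,0,0,0],[0,0,0,0,0,0,0],[0,0,0,0,0,0,0],[0,0,0,0,0,0,0],[0,0,0,-0.02,0,0,0]]]}}

```text
t: 11.73
eef_pos: [511.8, -317.1, 217.2]
eef_rot: [3.14, -0.009, 2.959]
ft_force: [-0.7, 0.6, -1.0]
width: 77.2
finger_force: 0.0
```

```bash
python3 - <<'E'
from h import *
print(reds())
r=[np.pi,0,2.957]
plan([((550,82,140),r),((550,82,34),r)])
E
```

```text
[(np.int32(507), array([281.7, 138.1]), array([737.6, -64.5,  65. ])), (np.int32(160), array([224.4, 213.7]), array([548.5,  82.3,  65. ])), (np.int32(172), array([369.6, 240.4]), array([ 474.4, -271.2,   65. ]))]
t 11.8 p [ 515.4 -319.7  223.1] yaw 2.958
(550, 82, 140) turn [-0.1  0.1  0.1] then shift [0.0398 0.4012 0.0831] rows>= 9.9
(550, 82, 34) turn [0. 0. 0.] then shift [ 0.    -0.     0.106] rows>= 2.5
```

The old bottle is in the bin: its red blob shows inside the mouth. The old tub is next.

Emit:
{"api": "jog_arm", "payload": {"rows": [[[0,0.004,0.036,0,0,0,0],[0,0.004,0.036,0,0,0,0],[0,0.004,0.036,0,0,0,0],[0,0.004,0.036,0,0,0,0],[0,0.004,0.036,0,0,0,0]]]}}

```text
t: 12.25
eef_pos: [526.9, -136.6, 220.2]
eef_rot: [3.141, -0.002, 2.958]
ft_force: [1.6, 0.8, 0.2]
width: 91.9
finger_force: 0.0
```

Emit:
{"api": "jog_arm", "payload": {"rows": [[[0,0.004,0.036,0.015,0,0,0],[0,0.004,0.036,0.015,0,0,0],[0,0.004,0.036,0.02,0,0,0],[0,0.004,0.036,0.02,0,0,0],[0,0.004,0.036,0.013,0,0,0]]]}}

```text
t: 12.67
eef_pos: [539.0, 44.1, 135.7]
eef_rot: [3.142, -0.004, 2.958]
ft_force: [1.1, -0.5, 0.8]
width: 92.0
finger_force: 0.0
```

Emit:
{"api": "jog_arm", "payload": {"rows": [[[0,0,0.041,0,0,0,0],[0,0,0,0,0,0,0],[0,0,0,0,0,0,0],[0,0,0,0,0,0,0],[0,0,0,0,0,0,0]]]}}

```text
t: 13.08
eef_pos: [547.5, 81.0, 137.3]
eef_rot: [-3.141, -0.003, 2.956]
ft_force: [0.5, 0.2, 0.2]
width: 91.9
finger_force: 0.0
```

```bash
python3 - <<'E'
from h import *
r=[np.pi,0,2.957]
plan([((550,82,32),r)])
E
```

```text
t 13.1 p [547.5  81.  137.3] yaw 2.956
(550, 82, 32) turn [-0.  -0.2 -0.1] then shift [-0.0023  0.0014  0.1053] rows>= 2.5
```

Emit:
{"api": "jog_arm", "payload": {"rows": [[[0,-0.002,0.001,0.025,0,0,0],[0,0,0,0.03,0,0,0],[0,0,0,0.03,0,0,0],[0,0,0,0.02,0,0,0],[1,0,0,0,0,0,0]]]}}

```text
t: 13.5
eef_pos: [545.8, 80.6, 28.4]
eef_rot: [-3.138, -0.01, 2.955]
ft_force: [-1.1, -0.5, -0.5]
width: 88.7
finger_force: 0.0
```

Emit:
{"api": "jog_arm", "payload": {"rows": [[[1,0,0,0,0,0,0],[1,0,0,0,0,0,0],[1,0,0,0,0,0,0],[1,0,0,0,0,0,0],[1,0,0,0,0,0,0]]]}}

```text
t: 13.92
eef_pos: [550.2, 83.4, 33.5]
eef_rot: [3.141, -0.001, 2.958]
ft_force: [0.1, 0.7, -0.4]
width: 56.1
finger_force: 0.0
```

Emit:
{"api": "jog_arm", "payload": {"rows": [[[1,0,0,0,0,0,0],[1,0,0,0,0,0,0],[1,0,0,0,0,0,0],[1,0,0,0,0,0,0],[1,0,0,-0.01,0,0,0]]]}}

```text
t: 14.33
eef_pos: [547.8, 83.1, 41.0]
eef_rot: [-3.141, -0.006, 2.958]
ft_force: [-0.2, 0.2, 0.5]
width: 45.6
finger_force: 15.0
```

Emit:
{"api": "jog_arm", "payload": {"rows": [[[1,0,0,-0.035,0,0,0],[1,0,0,-0.04,0,0,0],[1,0,0,-0.04,0,0,0],[1,0,0,-0.04,0,0,0],[1,0,0,-0.03,0,0,0]]]}}

```text
t: 14.75
eef_pos: [550.4, 83.3, 231.1]
eef_rot: [3.14, -0.001, 2.958]
ft_force: [1.4, 0.2, -0.6]
width: 45.6
finger_force: 15.0
```

Emit:
{"api": "jog_arm", "payload": {"rows": [[[1,-0.004,-0.037,0,0,0,0],[1,-0.004,-0.037,0,0,0,0],[1,-0.004,-0.037,0,0,0,0],[1,-0.004,-0.037,0,0,0,0],[1,-0.004,-0.037,0,0,0,0]]]}}

```text
t: 15.17
eef_pos: [535.0, -103.8, 227.7]
eef_rot: [3.141, -0.003, 2.958]
ft_force: [0.2, 0.5, -1.0]
width: 45.3
finger_force: 15.0
```

Emit:
{"api": "jog_arm", "payload": {"rows": [[[1,-0.004,-0.037,0,0,0,0],[1,-0.004,-0.037,0,0,0,0],[1,-0.004,-0.037,0,0,0,0],[1,-0.004,-0.037,0,0,0,0],[1,-0.004,-0.037,0,0,0,0]]]}}

```text
t: 15.58
eef_pos: [520.8, -289.4, 227.4]
eef_rot: [3.141, -0.004, 2.958]
ft_force: [1.0, 0.8, -1.1]
width: 45.6
finger_force: 15.0
```

Emit:
{"api": "jog_arm", "payload": {"rows": [[[1,-0.004,-0.036,0,0,0,0],[1,0,0,0.015,0,0,0],[1,0,0,0.015,0,0,0],[1,0,0,0,0,0,0],[0,0,0,0,0,0,0]]]}}

```text
t: 16.0
eef_pos: [518.0, -323.2, 196.3]
eef_rot: [3.14, -0.006, 2.958]
ft_force: [0.0, -0.2, 1.5]
width: 48.8
finger_force: 0.0
```

Emit:
{"api": "jog_arm", "payload": {"rows": [[[0,0,0,0,0,0,0],[0,0,0,0,0,0,0],[0,0,0,0,0,0,0],[0,0,0,0,0,0,0],[0,0,0,-0.02,0,0,0]]]}}

```text
t: 16.42
eef_pos: [516.9, -322.3, 214.0]
eef_rot: [3.14, -0.009, 2.958]
ft_force: [0.2, 1.1, -0.0]
width: 81.0
finger_force: 0.0
```

```bash
python3 - <<'E'
from h import *
print(reds())
shot("c1",[("top",170,290,40,290),],3.1)
r=[np.pi,0,2.957]
plan([((531,-95.5,140),r),((531,-95.5,43),r)])
E
```

```text
[(np.int32(509), array([281.7, 138.1]), array([737.5, -64.5,  65. ])), (np.int32(80), array([388.8, 225.4]), array([ 510.2, -320.9,   65. ])), (np.int32(174), array([369.5, 240.3]), array([ 474.7, -270.9,   65. ]))]
t 16.6 p [ 519.3 -324.2  217.6] yaw 2.958
(531, -95.5, 140) turn [-0.  -0.1  0.1] then shift [0.0305 0.227  0.0776] rows>= 5.8
(531, -95.5, 43) turn [0. 0. 0.] then shift [ 0.    -0.     0.097] rows>= 2.3
```

View pics/c1.png

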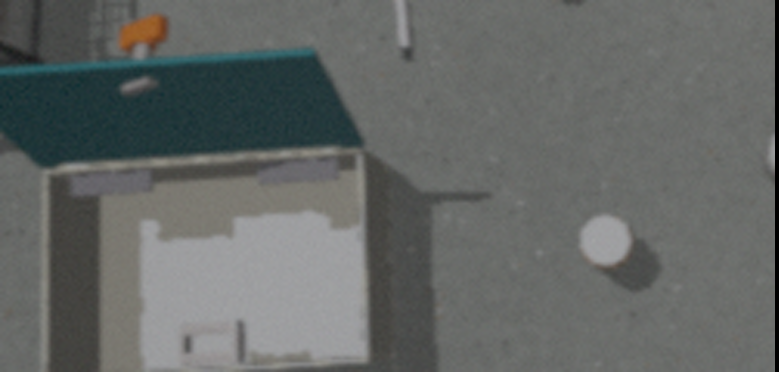

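Both out-of-date bottles are in the bin, the good bottle is unmoved (cap at crop (605,240)) and the box is empty. The good tub is next.

Emit:
{"api": "jog_arm", "payload": {"rows": [[[0,0.005,0.038,0,0,0,0],[0,0.005,0.038,0,0,0,0],[0,0.005,0.038,0,0,0,0],[0,0.005,0.038,0.02,0,0,0],[0,0.005,0.038,0.03,0,0,0]]]}}

```text
t: 17.03
eef_pos: [530.1, -137.3, 173.3]
eef_rot: [3.141, 0.001, 2.959]
ft_force: [1.2, -0.5, 0.2]
width: 91.7
finger_force: 0.0
```

Emit:
{"api": "jog_arm", "payload": {"rows": [[[0,0.005,0.037,0.027,0,0,0],[0,0,0,0,0,0,0],[0,0,0,0,0,0,0],[0,0,0,0,0,0,0],[0,0,0,0,0,0,0]]]}}

```text
t: 17.45
eef_pos: [530.4, -107.5, 148.1]
eef_rot: [-3.141, -0.002, 2.956]
ft_force: [-0.0, -0.8, -0.6]
width: 91.8
finger_force: 0.0
```

```bash
python3 - <<'E'
from h import *
r=[np.pi,0,2.957]
plan([((531,-95.5,42),r)])
E
```

```text
t 17.4 p [ 530.4 -107.5  148.1] yaw 2.956
(531, -95.5, 42) turn [-0.  -0.1 -0.1] then shift [0.0016 0.0119 0.1061] rows>= 2.6
```

Emit:
{"api": "jog_arm", "payload": {"rows": [[[0,0.0015,0.012,0.025,0,0,0],[0,0,0,0.03,0,0,0],[0,0,0,0.03,0,0,0],[0,0,0,0.02,0,0,0],[1,0,0,0,0,0,0]]]}}

```text
t: 17.87
eef_pos: [527.5, -95.1, 39.5]
eef_rot: [-3.14, -0.009, 2.955]
ft_force: [-0.4, 0.2, -0.1]
width: 88.6
finger_force: 0.0
```

Emit:
{"api": "jog_arm", "payload": {"rows": [[[1,0,0,0,0,0,0],[1,0,0,0,0,0,0],[1,0,0,0,0,0,0],[1,0,0,0,0,0,0],[1,0,0,0,0,0,0]]]}}

```text
t: 18.28
eef_pos: [531.5, -93.9, 44.0]
eef_rot: [3.141, -0.001, 2.958]
ft_force: [-0.5, -0.1, -0.5]
width: 56.4
finger_force: 0.0
```

Emit:
{"api": "jog_arm", "payload": {"rows": [[[1,0,0,0,0,0,0],[1,0,0,0,0,0,0],[1,0,0,0,0,0,0],[1,0,0,0,0,0,0],[1,0,0,0,0,0,0]]]}}

```text
t: 18.7
eef_pos: [530.9, -93.8, 43.4]
eef_rot: [3.142, -0.003, 2.958]
ft_force: [-1.3, 0.9, 6.9]
width: 45.2
finger_force: 15.0
```

```bash
python3 - <<'E'
from h import *
s=bot.sense();print(s["eef_pos"],s["width"],s["finger_force"])
r=[np.pi,0,2.957];q=[np.pi,0,3.165]
plan([((531,-95.5,205),r),((467.8,334.7,205),q)])
E
```

```text
[530.8989232  -93.76532576  43.35238229] 45.21359792559148 15.000524371862411
t 18.7 p [530.9 -93.8  43.4] yaw 2.958
(531, -95.5, 205) turn [ 0.  -0.1  0. ] then shift [-0.0004 -0.0017 -0.1616] rows>= 3.9
(467.8, 334.7, 205) turn [  0.    0.  -11.9] then shift [0.0531 0.4316 0.    ] rows>= 10.4
```

Emit:
{"api": "jog_arm", "payload": {"rows": [[[1,0,0,-0.025,0,0,0],[1,0,0,-0.035,0,0,0],[1,0,0,-0.035,0,0,0],[1,0,0,-0.035,0,0,0],[1,0,0,-0.03,0,0,0]]]}}

```text
t: 19.12
eef_pos: [531.0, -93.8, 204.8]
eef_rot: [3.142, -0.003, 2.958]
ft_force: [0.6, -0.8, -0.4]
width: 45.6
finger_force: 15.0
```

Emit:
{"api": "jog_arm", "payload": {"rows": [[[1,0,0,0,0,0,-4],[1,0,0,0,0,0,-4],[1,0,0,0,0,0,-3.9],[1,0.0045,0.036,0,0,0,0],[1,0.0045,0.036,0,0,0,0]]]}}

```text
t: 19.53
eef_pos: [520.0, -23.9, 202.6]
eef_rot: [-3.141, -0.003, -3.123]
ft_force: [1.4, 1.7, -1.0]
width: 45.4
finger_force: 15.0
```

Emit:
{"api": "jog_arm", "payload": {"rows": [[[1,0.0045,0.036,0,0,0,0],[1,0.0045,0.036,0,0,0,0],[1,0.0045,0.036,0,0,0,0],[1,0.0045,0.036,0,0,0,0],[1,0.0045,0.036,0,0,0,0]]]}}

```text
t: 19.95
eef_pos: [492.6, 159.0, 202.8]
eef_rot: [3.141, -0.004, -3.118]
ft_force: [1.2, -0.7, -1.3]
width: 45.5
finger_force: 15.0
```

Emit:
{"api": "jog_arm", "payload": {"rows": [[[1,0.0045,0.036,0,0,0,0],[1,0.0045,0.036,0,0,0,0],[1,0.0045,0.036,0,0,0,0],[1,0.004,0.036,0,0,0,0],[1,0.004,0.035,0,0,0,0]]]}}

```text
t: 20.37
eef_pos: [466.7, 337.6, 202.9]
eef_rot: [3.141, -0.004, -3.117]
ft_force: [0.1, 0.3, -1.3]
width: 45.5
finger_force: 15.0
```

Emit:
{"api": "jog_arm", "payload": {"rows": [[[1,0,0,0,0,0,0],[1,0,0,0,0,0,0],[1,0,0,0,0,0,0],[1,0,0,0,0,0,0],[1,0,0,0,0,0,0]]]}}

```text
t: 20.78
eef_pos: [468.3, 334.0, 203.0]
eef_rot: [-3.141, -0.003, -3.12]
ft_force: [0.6, -0.9, -0.8]
width: 45.0
finger_force: 15.0
```

```bash
python3 - <<'E'
from h import *
q=[np.pi,0,3.165]
plan([((467.8,334.7,49),q)])
shot("c2",[("top",170,300,40,170),("side",90,220,120,250)],3)
E
```

```text
t 20.8 p [468.3 334.  203. ] yaw -3.12
(467.8, 334.7, 49) turn [-0.  -0.2 -0.1] then shift [0.0005 0.0007 0.154 ] rows>= 3.7
```

View pics/c2.png

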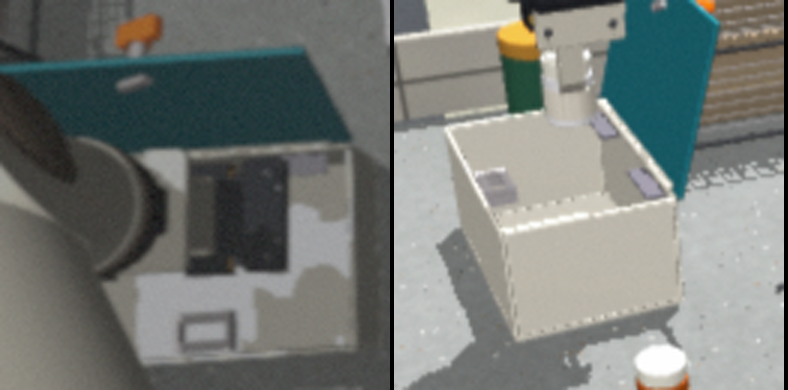

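Emit:
{"api": "jog_arm", "payload": {"rows": [[[1,0,0.01,0.02,0,0,0],[1,0,0,0.035,0,0,0],[1,0,0,0.035,0,0,0],[1,0,0,0.035,0,0,0],[1,0,0,0,0,0,0]]]}}

```text
t: 21.3
eef_pos: [462.9, 341.7, 71.6]
eef_rot: [-3.135, -0.013, -3.119]
ft_force: [-1.3, -0.9, -0.8]
width: 45.6
finger_force: 15.0
```

Emit:
{"api": "jog_arm", "payload": {"rows": [[[1,0,0,0.01,0,0,0],[1,0,0,0.01,0,0,0],[1,0,0,0.006,0,0,0],[1,0,0,0,0,0,0],[1,0,0,0,0,0,0]]]}}

```text
t: 21.72
eef_pos: [467.6, 346.3, 53.2]
eef_rot: [3.14, -0.002, -3.118]
ft_force: [0.4, 0.9, -1.0]
width: 45.3
finger_force: 15.0
```

Emit:
{"api": "jog_arm", "payload": {"rows": [[[0.3,0,0,0,0,0,0],[0.3,0,0,0,0,0,0],[0.3,0,0,0,0,0,0],[0.3,0,0,0,0,0,0],[0.3,0,0,-0.01,0,0,0]]]}}

```text
t: 22.13
eef_pos: [465.9, 345.1, 61.1]
eef_rot: [-3.141, -0.006, -3.118]
ft_force: [-0.4, 0.1, -0.1]
width: 64.0
finger_force: 0.0
```

Emit:
{"api": "jog_arm", "payload": {"rows": [[[0.3,0,0,-0.03,0,0,0],[0.3,0,0,-0.03,0,0,0],[0.2,0,0,-0.03,0,0,0],[0,0,0,-0.03,0,0,0],[0,0,0,-0.02,0,0,0]]]}}

```text
t: 22.55
eef_pos: [468.4, 346.6, 206.3]
eef_rot: [3.138, -0.0, -3.118]
ft_force: [0.2, 0.9, -0.6]
width: 80.1
finger_force: 0.0
```

```bash
python3 - <<'E'
from h import *
list(load())
q=[np.pi,0,3.165]
plan([((467.6,58.2,170),q),((467.6,58.2,50),q),((467.6,58.2,210),q)])
E
```

```text
t 22.6 p [469.8 347.7 207.6] yaw -3.118
(467.6, 58.2, 170) turn [0.3 0.2 0. ] then shift [ 0.009  -0.2894  0.0376] rows>= 7.0
(467.6, 58.2, 50) turn [0. 0. 0.] then shift [-0.   -0.    0.12] rows>= 2.9
(467.6, 58.2, 210) turn [0. 0. 0.] then shift [ 0.    0.   -0.16] rows>= 3.8
```

Emit:
{"api": "jog_arm", "payload": {"rows": [[[0,0.001,-0.036,0,0,0,0],[0,0.001,-0.036,0,0,0,0],[0,0.001,-0.036,0,0,0,0],[0,0.001,-0.036,0,0,0,0],[0,0.001,-0.036,0,0,0,0]]]}}

```text
t: 23.07
eef_pos: [465.9, 164.0, 201.7]
eef_rot: [3.141, -0.004, -3.117]
ft_force: [0.5, 0.1, 1.1]
width: 92.0
finger_force: 0.0
```

Emit:
{"api": "jog_arm", "payload": {"rows": [[[0,0.001,-0.036,0.02,0,0,0],[0,0.001,-0.036,0.02,0,0,0],[0,0.001,-0.036,0,0,0,0],[0,0,0,0,0,0,0],[0,0,0,0,0,0,0]]]}}

```text
t: 23.48
eef_pos: [465.5, 55.2, 161.5]
eef_rot: [-3.142, -0.005, -3.123]
ft_force: [0.3, 0.5, -0.6]
width: 91.7
finger_force: 0.0
```

```bash
python3 - <<'E'
from h import *
q=[np.pi,0,3.165]
shot("d1",[("top",170,300,40,170),("side",80,240,120,250)],3)
plan([((467.6,58.2,51),q)])
E
```

```text
t 23.6 p [466.2  58.5 162.1] yaw -3.117
(467.6, 58.2, 51) turn [ 0.1 -0.2  0. ] then shift [-0.0014 -0.0004  0.1111] rows>= 2.7
```

View pics/d1.png

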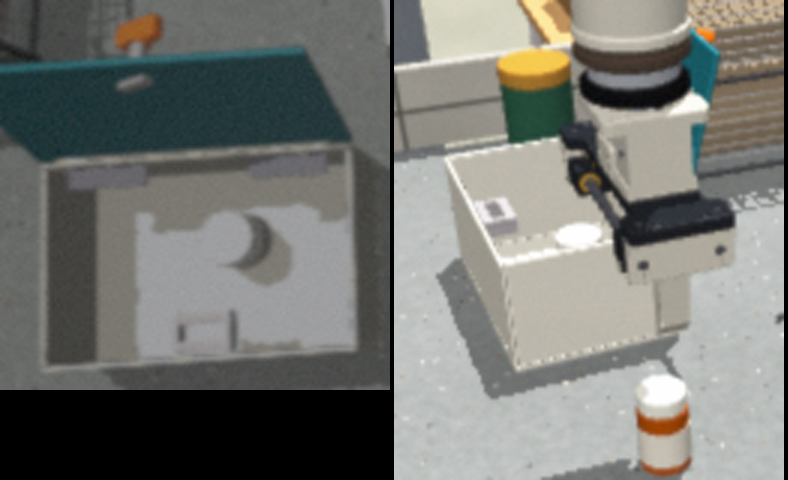

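The tub stands upright in the box (top crop (228,240)). Now I grasp the good bottle.

Emit:
{"api": "jog_arm", "payload": {"rows": [[[0,-0.001,0,0.025,0,0,0],[0,0,0,0.03,0,0,0],[0,0,0,0.03,0,0,0],[0,0,0,0.024,0,0,0],[1,0,0,0,0,0,0]]]}}

```text
t: 24.0
eef_pos: [463.3, 59.5, 49.3]
eef_rot: [3.141, -0.011, -3.114]
ft_force: [0.4, -0.0, 0.3]
width: 88.2
finger_force: 0.0
```

Emit:
{"api": "jog_arm", "payload": {"rows": [[[1,0,0,0,0,0,0],[1,0,0,0,0,0,0],[1,0,0,0,0,0,0],[1,0,0,0,0,0,0],[1,0,0,0,0,0,0]]]}}

```text
t: 24.42
eef_pos: [467.9, 58.1, 54.3]
eef_rot: [3.14, -0.001, -3.118]
ft_force: [-0.1, -1.0, -0.2]
width: 56.3
finger_force: 0.0
```

Emit:
{"api": "jog_arm", "payload": {"rows": [[[1,0,0,0,0,0,0],[1,0,0,0,0,0,0],[1,0,0,0,0,0,0],[1,0,0,0,0,0,0],[1,0,0,0,0,0,0]]]}}

```text
t: 24.83
eef_pos: [467.3, 57.7, 53.4]
eef_rot: [3.141, -0.002, -3.118]
ft_force: [-0.4, -0.7, 4.5]
width: 41.5
finger_force: 15.0
```

```bash
python3 - <<'E'
from h import *
s=bot.sense();print(s["width"],s["finger_force"])
q=[np.pi,0,3.165]
c=np.array([452.3,354.4,0]);B=R.from_euler("z",.023);w=c+B.apply([-25,52,0]);w=np.round(w[:2])
p=s["eef_pos"]
plan([((p[0],p[1],215),q),((*w,215),q)])
E
```

```text
41.521880979691055 15.006271004676819
t 24.8 p [467.3  57.7  53.4] yaw -3.118
(np.float64(467.34220633489923), np.float64(57.74105330837401), 215) turn [ 0.  -0.1  0. ] then shift [ 0.      0.     -0.1616] rows>= 3.9
(np.float64(426.0), np.float64(406.0), 215) turn [0. 0. 0.] then shift [0.0332 0.3491 0.    ] rows>= 8.4
```

Emit:
{"api": "jog_arm", "payload": {"rows": [[[1,0,0,-0.025,0,0,0],[1,0,0,-0.035,0,0,0],[1,0,0,-0.035,0,0,0],[1,0,0,-0.035,0,0,0],[1,0,0,-0.03,0,0,0]]]}}

```text
t: 25.25
eef_pos: [467.1, 57.7, 214.9]
eef_rot: [3.141, -0.003, -3.118]
ft_force: [0.5, 0.4, -0.7]
width: 41.3
finger_force: 15.0
```

Emit:
{"api": "jog_arm", "payload": {"rows": [[[1,0.0033,0.035,0,0,0,0],[1,0.0033,0.035,0,0,0,0],[1,0.0033,0.035,0,0,0,0],[1,0.0033,0.035,0,0,0,0],[1,0.0033,0.035,0,0,0,0]]]}}

```text
t: 25.67
eef_pos: [445.9, 233.6, 213.0]
eef_rot: [3.141, -0.004, -3.118]
ft_force: [0.7, -0.3, -1.4]
width: 41.1
finger_force: 15.0
```

Emit:
{"api": "jog_arm", "payload": {"rows": [[[1,0.0033,0.035,0,0,0,0],[1,0.0033,0.035,0,0,0,0],[1,0.0033,0.035,0,0,0,0],[1,0.0033,0.035,0,0,0,0],[1,0.0033,0.034,0,0,0,0]]]}}

```text
t: 26.08
eef_pos: [425.2, 407.3, 212.7]
eef_rot: [3.141, -0.004, -3.118]
ft_force: [1.2, -0.4, 0.2]
width: 41.4
finger_force: 15.0
```

Emit:
{"api": "jog_arm", "payload": {"rows": [[[1,0,0,0,0,0,0],[1,0,0,0,0,0,0],[1,0,0,0.03,0,0,0],[1,0,0,0.03,0,0,0],[1,0,0,0.03,0,0,0]]]}}

```text
t: 26.5
eef_pos: [426.6, 404.3, 122.6]
eef_rot: [3.141, -0.002, -3.12]
ft_force: [-0.1, -0.5, -0.6]
width: 41.5
finger_force: 15.0
```

Emit:
{"api": "jog_arm", "payload": {"rows": [[[1,0,0,0.02,0,0,0],[1,0,0,0.02,0,0,0],[1,0,0,0.01,0,0,0],[1,0,0,0,0,0,0],[1,0,0,0,0,0,0]]]}}

```text
t: 26.92
eef_pos: [425.8, 404.9, 73.3]
eef_rot: [-3.141, -0.004, -3.119]
ft_force: [0.1, -0.0, -0.9]
width: 41.4
finger_force: 15.0
```

Emit:
{"api": "jog_arm", "payload": {"rows": [[[1,0,0,0.008,0,0,0],[1,0,0,0.006,0,0,0],[1,0,0,0,0,0,0],[1,0,0,0,0,0,0],[0.3,0,0,0,0,0,0]]]}}

```text
t: 27.33
eef_pos: [425.7, 406.1, 59.7]
eef_rot: [3.141, -0.003, -3.118]
ft_force: [0.4, 0.1, -0.3]
width: 44.5
finger_force: 0.0
```

Emit:
{"api": "jog_arm", "payload": {"rows": [[[0.3,0,0,0,0,0,0],[0.3,0,0,0,0,0,0],[0.3,0,0,0,0,0,0],[0.3,0,0,-0.01,0,0,0],[0.3,0,0,-0.02,0,0,0]]]}}

```text
t: 27.75
eef_pos: [424.1, 404.4, 87.9]
eef_rot: [-3.139, -0.007, -3.118]
ft_force: [0.5, -0.7, 0.2]
width: 64.2
finger_force: 0.0
```

Emit:
{"api": "jog_arm", "payload": {"rows": [[[1,0,0,-0.035,0,0,0],[1,0,0,-0.04,0,0,0],[1,0,0,-0.04,0,0,0],[1,0,0,-0.04,0,0,0],[1,0,0,-0.03,0,0,0]]]}}

```text
t: 28.17
eef_pos: [426.8, 406.5, 279.3]
eef_rot: [3.138, -0.0, -3.118]
ft_force: [0.6, 0.2, 0.3]
width: 35.5
finger_force: 0.0
```

```bash
python3 - <<'E'
from h import *
q=[np.pi,0,3.165]
c=np.array([452.3,354.4,0]);B=R.from_euler("z",.023);w=lambda *a:tuple(np.round((c+B.apply(a))[:3]))
plan([((427,406,310),q),(w(-25,-75,310),q),(w(160,-75,310),q),(w(160,-75,240),q),(w(8,-75,240),q)])
shot("e1",[("top",170,300,40,170),("side",80,240,120,250)],3)
E
```

```text
t 28.2 p [426.8 406.5 279.3] yaw -3.118
(427, 406, 310) turn [ 0.2 -0.   0. ] then shift [-0.0002 -0.0005 -0.0307] rows>= 0.7
(np.float64(429.0), np.float64(279.0), np.float64(310.0)) turn [0. 0. 0.] then shift [ 0.001 -0.127 -0.   ] rows>= 3.0
(np.float64(614.0), np.float64(283.0), np.float64(310.0)) turn [0. 0. 0.] then shift [-0.185  -0.0003 -0.    ] rows>= 4.4
(np.float64(614.0), np.float64(283.0), np.float64(240.0)) turn [0. 0. 0.] then shift [-0.   -0.    0.07] rows>= 1.7
(np.float64(462.0), np.float64(280.0), np.float64(240.0)) turn [0. 0. 0.] then shift [0.152  0.0006 0.    ] rows>= 3.6
```

View pics/e1.png

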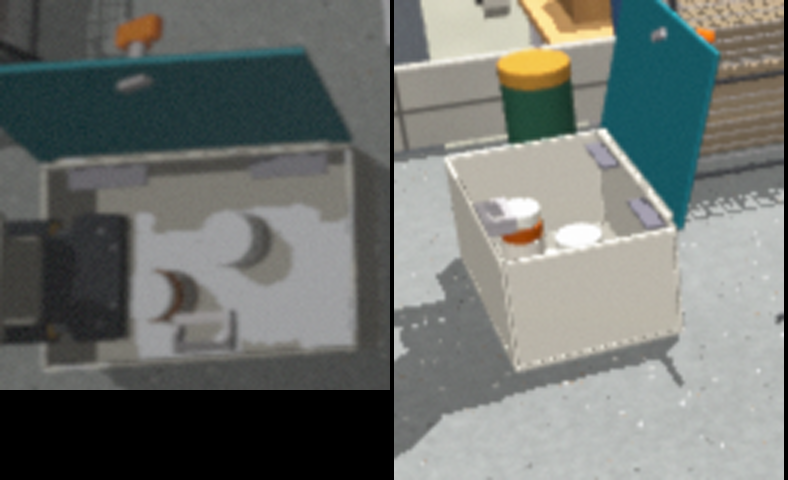

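Both good bottles stand upright in the box: the bottle at top crop (150,293) and the tub at (228,240). Now I go behind the lid and push it shut.

Emit:
{"api": "jog_arm", "payload": {"rows": [[[1,0,0,-0.031,0,0,0],[1,0,-0.032,0,0,0,0],[1,0,-0.032,0,0,0,0],[1,0,-0.032,0,0,0,0],[1,0,-0.031,0,0,0,0]]]}}

```text
t: 28.68
eef_pos: [428.9, 277.2, 305.3]
eef_rot: [3.141, -0.004, -3.117]
ft_force: [0.6, 0.5, 0.6]
width: 0.2
finger_force: 0.0
```

Emit:
{"api": "jog_arm", "payload": {"rows": [[[1,-0.037,0,0,0,0,0],[1,-0.037,0,0,0,0,0],[1,-0.037,0,0,0,0,0],[1,-0.037,0,0,0,0,0],[1,-0.037,0,0,0,0,0]]]}}

```text
t: 29.1
eef_pos: [615.6, 282.9, 304.8]
eef_rot: [3.141, -0.004, -3.118]
ft_force: [0.4, 0.7, 0.8]
width: 0.1
finger_force: 0.0
```

Emit:
{"api": "jog_arm", "payload": {"rows": [[[1,0,0,0,0,0,0],[1,0,0,0,0,0,0],[1,0,0,0.023,0,0,0],[1,0,0,0.023,0,0,0],[1,0,0,0.023,0,0,0]]]}}

```text
t: 29.52
eef_pos: [612.8, 284.1, 235.8]
eef_rot: [3.14, -0.003, -3.117]
ft_force: [-0.5, 0.6, -0.5]
width: 0.6
finger_force: 0.0
```

Emit:
{"api": "jog_arm", "payload": {"rows": [[[1,0.01,0,0,0,0,0],[1,0.01,0,0,0,0,0],[1,0.01,0,0,0,0,0],[1,0.01,0,0,0,0,0],[1,0.01,0,0,0,0,0]]]}}

```text
t: 29.93
eef_pos: [563.3, 282.4, 237.1]
eef_rot: [3.14, -0.002, -3.117]
ft_force: [1.6, 0.4, 1.0]
width: 0.4
finger_force: 0.8
```

Emit:
{"api": "jog_arm", "payload": {"rows": [[[1,0.01,0,0,0,0,0],[1,0.01,0,0,0,0,0],[1,0.01,0,0,0,0,0],[1,0.01,0,0,0,0,0],[1,0.01,0,0,0,0,0]]]}}

```text
t: 30.35
eef_pos: [512.8, 280.9, 235.8]
eef_rot: [3.141, -0.004, -3.118]
ft_force: [1.0, -1.0, -0.8]
width: 0.3
finger_force: 0.5
```

Emit:
{"api": "jog_arm", "payload": {"rows": [[[1,0.01,0,0,0,0,0],[1,0.01,0,0,0,0,0],[1,0.01,0,0,0,0,0],[1,0.01,0,0,0,0,0],[1,0.01,0,0,0,0,0]]]}}

```text
t: 30.77
eef_pos: [462.8, 279.7, 236.0]
eef_rot: [3.141, -0.004, -3.118]
ft_force: [-0.6, 0.3, 0.4]
width: 0.2
finger_force: 0.0
```

Emit:
{"api": "jog_arm", "payload": {"rows": [[[0,0,0,-0.025,0,0,0],[0,0,-0.03,-0.03,0,0,0],[0,0,-0.035,0,0,0,0],[0,0,-0.035,0,0,0,0],[0,0,-0.035,0,0,0,0]]]}}

```text
t: 31.18
eef_pos: [466.9, 144.3, 291.1]
eef_rot: [3.14, -0.002, -3.117]
ft_force: [0.4, -0.1, -0.0]
width: 29.0
finger_force: 0.0
```

Emit:
{"api": "jog_arm", "payload": {"rows": [[[0,0,-0.035,0,0,0,0],[0,0,0,0,0,0,0],[0,0,0,0,0,0,0],[0,0,0,0,0,0,0],[0,0,0,0,0,0,0]]]}}

```text
t: 31.6
eef_pos: [468.0, 111.9, 290.5]
eef_rot: [3.14, -0.004, -3.115]
ft_force: [-0.4, -0.1, 0.0]
width: 62.5
finger_force: 0.0
```

Emit:
{"api": "jog_arm", "payload": {"rows": [[[0,0,0,0,0,0,0],[0,0,0,0,0,0,0],[0,0,0,0,0,0,0],[0,0,0,0,0,0,0],[0,0,0,0,0,0,0]]]}}

```text
t: 32.02
eef_pos: [468.3, 110.6, 290.4]
eef_rot: [3.141, -0.004, -3.117]
ft_force: [-0.3, 0.5, 0.4]
width: 91.2
finger_force: 0.0
```

```bash
python3 - <<'E'
from h import *
shot("f1",[("top",200,300,40,170),("side",80,200,120,250)],3)
E
```

```text
(no output)
```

View pics/f1.png

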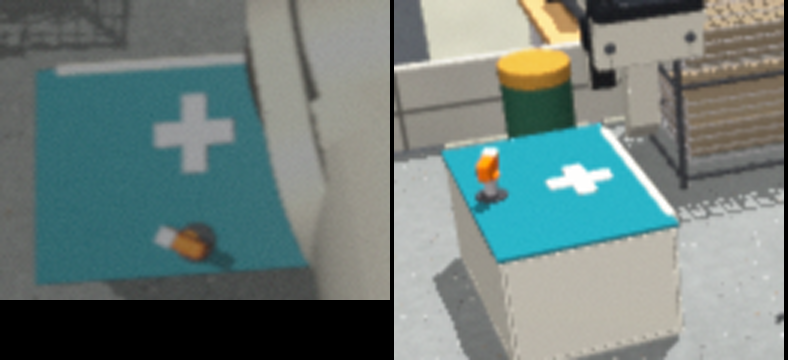

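```bash
python3 - <<'E'
from h import *
shot("f2",[("top",264,298,84,120),("side",122,156,136,170)],11)
E
```

```text
(no output)
```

View pics/f2.png

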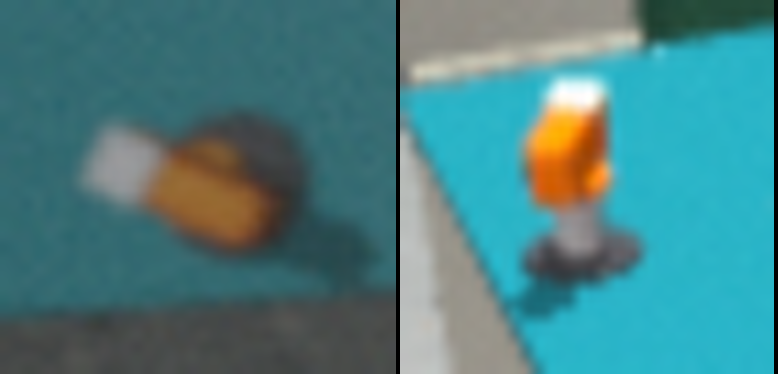

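```bash
python3 - <<'E'
from h import *
F=dict(load())
f=lambda u,v:((u+.5)/11-.5+84,(v+.5)/11-.5+264)
for u in [(180,186),(110,122),(85,185),(275,195),(250,245),(245,155)]: print(u,onz("top",f(*u),155,1.0))
g=lambda u,v:((u-400+.5)/11-.5+136,(v+.5)/11-.5+122)
print("base",onz("side",g(580,250),116,1.0), onz("side",g(577,92),155,1.0),onz("side",g(565,110),155,1.0))
# model projection
c=np.array([452.3,354.4,0]);B=R.from_euler("z",.023)
for z in(116,155):
  p=c+B.apply([-58,0,z]);t=proj("top",p);s=proj("side",p);print(np.round([(t[0]-84)*11,(t[1]-264)*11,400+(s[0]-136)*11,(s[1]-122)*11]))
# orange+white wing top: PCA of orange/white pixels in top
print(np.round(bot.sense()["joint_pos"],2))
E
```

```text
(180, 186) [395.3 352.3 155. ]
(110, 122) [408.3 366.6 155. ]
(85, 185) [396.  371.2 155. ]
(275, 195) [393.1 333.3 155. ]
(250, 245) [383.4 338.  155. ]
(245, 155) [401.1 339.5 155. ]
base [394.8 352.3 116. ] [400.7 359.9 155. ] [396.  350.3 155. ]
[232. 184. 573. 244.]
[171. 186. 551. 102.]
[-0.32  0.11  0.03  1.9  -0.01  1.13  1.31]
```

```bash
python3 - <<'E'
from h import *
q=[np.pi,0,-1.968]
plan([((395,352.7,210),q),((395,352.7,143),q)])
E
```

```text
t 32.3 p [468.4 110.2 290.5] yaw -3.118
(395, 352.7, 210) turn [  0.2  -0.2 -65.9] then shift [-0.1952  0.1615  0.0805] rows>= 6.4
(395, 352.7, 143) turn [0. 0. 0.] then shift [ 0.    -0.     0.067] rows>= 1.6
```

Emit:
{"api": "jog_arm", "payload": {"rows": [[[0,0,0,0,0,0,-6.6],[0,0,0,0,0,0,-6.6],[0,0,0,0,0,0,-6.6],[0,0,0,0,0,0,-6.6],[0,0,0,0,0,0,-6.6]]]}}

```text
t: 32.73
eef_pos: [468.4, 110.2, 290.5]
eef_rot: [3.139, -0.003, -2.536]
ft_force: [0.4, 0.2, 0.1]
width: 91.8
finger_force: 0.0
```

Emit:
{"api": "jog_arm", "payload": {"rows": [[[0,0,0,0,0,0,-6.6],[0,0,0,0,0,0,-6.6],[0,0,0,0,0,0,-6.6],[0,0,0,0,0,0,-6.6],[0,0,0,0,0,0,-6.5]]]}}

```text
t: 33.15
eef_pos: [468.4, 110.2, 290.5]
eef_rot: [3.138, -0.001, -1.962]
ft_force: [0.0, 0.7, 0.5]
width: 92.0
finger_force: 0.0
```

Emit:
{"api": "jog_arm", "payload": {"rows": [[[0,-0.0244,0.0202,0,0,0,0],[0,-0.0244,0.0202,0,0,0,0],[0,-0.0244,0.0202,0,0,0,0],[0,-0.0244,0.0202,0,0,0,0],[0,-0.0244,0.0202,0.02,0,0,0]]]}}

```text
t: 33.57
eef_pos: [424.0, 264.5, 274.1]
eef_rot: [-3.141, 0.005, -1.968]
ft_force: [0.8, 0.9, -0.1]
width: 92.2
finger_force: 0.0
```

Emit:
{"api": "jog_arm", "payload": {"rows": [[[0,-0.0244,0.0202,0.02,0,0,0],[0,-0.0244,0.0202,0.02,0,0,0],[0,-0.0244,0.0202,0.02,0,0,0],[0,0,0,0,0,0,0],[0,0,0,0,0,0,0]]]}}

```text
t: 33.98
eef_pos: [392.4, 354.1, 209.4]
eef_rot: [3.136, -0.003, -1.963]
ft_force: [1.3, -0.7, -0.2]
width: 91.8
finger_force: 0.0
```

```bash
python3 - <<'E'
from h import *
q=[np.pi,0,-1.968]
list(load())
plan([((395,352.7,142),q)])
print(bot.sense()["joint_pos"])
E
```

```text
t 34.1 p [395.  352.2 211. ] yaw -1.968
(395, 352.7, 142) turn [ 0.2 -0.1 -0. ] then shift [-0.0005  0.0002  0.069 ] rows>= 1.7
[-0.58342559  0.291773   -0.23002406  1.88152057  0.07623783  0.97914687
  1.897538  ]
```

Emit:
{"api": "jog_arm", "payload": {"rows": [[[0.6,0,0,0.02,0,0,0],[0.6,0,0,0.02,0,0,0],[0.6,0,0,0.02,0,0,0],[0.6,0,0,0.009,0,0,0],[0.6,0,0,0,0,0,0]]], "squeeze": 10}}

```text
t: 34.5
eef_pos: [394.3, 350.6, 140.7]
eef_rot: [3.137, -0.004, -1.97]
ft_force: [-1.0, -0.1, -0.7]
width: 63.1
finger_force: 0.0
```

Emit:
{"api": "jog_arm", "payload": {"rows": [[[1,0,0,0,0,0,0],[1,0,0,0,0,0,0],[1,0,0,0,0,0,0],[1,0,0,0,0,0,0],[1,0,0,0,0,0,0]]]}}

```text
t: 34.92
eef_pos: [394.7, 353.2, 142.8]
eef_rot: [3.139, 0.001, -1.968]
ft_force: [-0.5, 0.2, 0.3]
width: 30.0
finger_force: 0.0
```

Emit:
{"api": "jog_arm", "payload": {"rows": [[[1,0,0,0,0,0,0],[1,0,0,0,0,0,0],[1,0,0,0,0,0,0],[1,0,0,0,0,0,0],[1,0,0,0,0,0,0]]]}}

```text
t: 35.33
eef_pos: [396.3, 352.4, 142.3]
eef_rot: [3.141, 0.001, -1.969]
ft_force: [4.9, -1.8, 0.6]
width: 11.7
finger_force: 10.0
```

Emit:
{"api": "jog_arm", "payload": {"rows": [[[1,0,-0.0015,0,0,0,0],[1,0,0,0,0,0,-4],[1,0,0,0,0,0,-4],[1,0,0,0,0,0,-4],[1,0,0,0,0,0,-4]]], "squeeze": 20}}

```text
t: 35.75
eef_pos: [396.2, 352.4, 142.2]
eef_rot: [3.139, 0.001, -1.685]
ft_force: [1.9, -0.1, 0.6]
width: 11.9
finger_force: 20.0
```

Emit:
{"api": "jog_arm", "payload": {"rows": [[[1,0,0,0,0,0,-4],[1,0,0,0,0,0,-4],[1,0,0,0,0,0,0],[1,0,0,0,0,0,0],[1,0,0,0,0,0,0]]]}}

```text
t: 36.17
eef_pos: [396.2, 352.4, 142.1]
eef_rot: [3.139, 0.001, -1.551]
ft_force: [3.4, -0.9, 0.9]
width: 11.7
finger_force: 20.0
```

Emit:
{"api": "jog_arm", "payload": {"rows": [[[1,0,0,0,0,0,0],[1,0,0,0.003,0,0,0],[1,0,0,0.003,0,0,0],[1,0,0,0.003,0,0,0],[1,0,0,0,0,0,0]]], "squeeze": 40}}

```text
t: 36.58
eef_pos: [396.1, 352.4, 132.5]
eef_rot: [3.139, 0.001, -1.549]
ft_force: [4.9, -0.6, 3.0]
width: 11.5
finger_force: 40.0
```

Emit:
{"api": "jog_arm", "payload": {"rows": [[[1,0,0,0.003,0,0,0],[1,0,0,0.003,0,0,0],[1,0,0,0.001,0,0,0],[1,0,0,0,0,0,0],[1,0,0,0,0,0,0]]]}}

```text
t: 37.0
eef_pos: [396.1, 352.5, 127.0]
eef_rot: [3.139, 0.001, -1.549]
ft_force: [3.2, -3.0, 12.9]
width: 11.4
finger_force: 40.0
```

Emit:
{"api": "jog_arm", "payload": {"rows": [[[1,0,0,0,0,0,5],[1,0,0,0,0,0,6],[1,0,0,0,0,0,6],[1,0,0,0,0,0,6],[1,0,0,0,0,0,6]]]}}

```text
t: 37.42
eef_pos: [396.4, 352.4, 127.0]
eef_rot: [3.139, 0.0, -2.06]
ft_force: [2.8, -2.8, 11.8]
width: 11.4
finger_force: 40.0
```

Emit:
{"api": "jog_arm", "payload": {"rows": [[[1,0,0,0,0,0,6],[1,0,0,0,0,0,6],[1,0,0,0,0,0,6],[1,0,0,0,0,0,6],[1,0,0,0,0,0,6]]]}}

```text
t: 37.83
eef_pos: [396.6, 352.3, 127.0]
eef_rot: [3.14, -0.001, -2.584]
ft_force: [3.8, -3.3, 12.2]
width: 11.7
finger_force: 40.0
```

Emit:
{"api": "jog_arm", "payload": {"rows": [[[1,0,0,0,0,0,6],[1,0,0,0,0,0,6],[1,0,0,0,0,0,6],[1,0,0,0,0,0,6],[1,0,0,0,0,0,6]]]}}

```text
t: 38.25
eef_pos: [396.7, 352.1, 127.0]
eef_rot: [3.14, -0.002, -3.108]
ft_force: [3.3, -3.2, 11.5]
width: 11.6
finger_force: 40.0
```

Emit:
{"api": "jog_arm", "payload": {"rows": [[[1,0,0,0,0,0,1],[1,0,0,0,0,0,0],[1,0,0,0,0,0,0],[1,0,0,0,0,0,0],[1,0,0,0,0,0,0]]]}}

```text
t: 38.67
eef_pos: [396.7, 352.0, 127.0]
eef_rot: [3.14, -0.002, -3.121]
ft_force: [4.1, -3.6, 12.6]
width: 11.7
finger_force: 40.0
```

Emit:
{"api": "jog_arm", "payload": {"rows": [[[1,0,0,-0.002,0,0,0],[0.6,0,0,0,0,0,0],[0.6,0,0,0,0,0,0],[0.6,0,0,0,0,0,0],[0.6,0,0,0,0,0,0]]]}}

```text
t: 39.08
eef_pos: [394.0, 352.1, 126.9]
eef_rot: [-3.141, -0.006, -3.119]
ft_force: [-0.2, -1.2, -0.8]
width: 33.4
finger_force: 0.0
```

Emit:
{"api": "jog_arm", "payload": {"rows": [[[0.6,0,0,-0.02,0,0,0],[0.6,0,0,-0.03,0,0,0],[0.6,0,0,-0.03,0,0,0],[0.6,0,0,-0.03,0,0,0],[0.6,0,-0.03,0,0,0,0]]]}}

```text
t: 39.5
eef_pos: [397.6, 330.2, 243.6]
eef_rot: [3.131, 0.003, -3.112]
ft_force: [1.3, 1.2, 0.2]
width: 36.7
finger_force: 0.0
```

Emit:
{"api": "jog_arm", "payload": {"rows": [[[0.3,-0.01,-0.036,0,0,0,0],[0.3,-0.01,-0.036,0,0,0,0],[0.3,-0.01,-0.036,0,0,0,0],[0.3,-0.01,-0.036,0,0,0,0],[0.3,-0.01,-0.036,0,0,0,0]]]}}

```text
t: 39.92
eef_pos: [450.0, 142.0, 237.2]
eef_rot: [3.141, -0.005, -3.119]
ft_force: [0.0, 0.3, 0.7]
width: 63.2
finger_force: 0.0
```

Emit:
{"api": "jog_arm", "payload": {"rows": [[[0.3,-0.01,-0.036,0,0,0,0],[0.3,-0.01,-0.036,0,0,0,0],[0.3,-0.01,-0.036,0,0,0,0],[0.3,0,0,0,0,0,0],[0.3,0,0,0,0,0,0]]]}}

```text
t: 40.33
eef_pos: [482.8, 33.8, 236.9]
eef_rot: [3.141, -0.005, -3.125]
ft_force: [0.3, 0.3, 0.0]
width: 64.2
finger_force: 0.0
```

```bash
python3 - <<'E'
from h import *
shot("g1",[("top",264,298,84,120),("side",122,156,136,170)],11)
r=[np.pi,.26,2.957]
c=np.array([511,-319,0]);B=R.from_euler("z",-.184)
w=lambda x,z:list(np.round(c+B.apply([x,0,z])).astype(int))
plan([((440,0,240),[np.pi,0,2.957]),((*w(-132,0)[:2],200),r),(w(-132,110),r)])
print(np.round(bot.sense()["joint_pos"],2))
E
```

```text
t 40.4 p [482.3  37.  236.9] yaw -3.119
(440, 0, 240) turn [ 0.  -0.3 11.9] then shift [ 0.0348 -0.0442 -0.0031] rows>= 1.4
(np.int64(381), np.int64(-295), 200) turn [ -0.  -14.9  -0. ] then shift [ 0.014  -0.3008  0.0377] rows>= 7.3
[np.int64(381), np.int64(-295), np.int64(110)] turn [0. 0. 0.] then shift [ 0.0231 -0.      0.087 ] rows>= 2.2
[-0.38  0.17  0.28  1.97 -0.06  1.01  1.52]
```

View pics/g1.png

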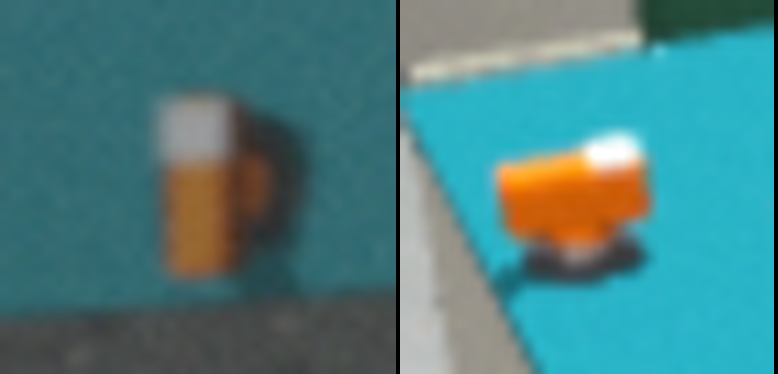

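The stud is locked: the wing lies along the box's x and stays low on the lid. Now I pinch the bin lever to lift it.

Emit:
{"api": "jog_arm", "payload": {"rows": [[[0,0,0,0,0,0,6],[0,0,0,0,0,0,5.9],[0,0.017,-0.022,0,0,0,0],[0,0.018,-0.022,0,0,0,0],[0,0,0,0,0,-5,0]]], "squeeze": 10}}

```text
t: 40.85
eef_pos: [438.9, -2.6, 236.7]
eef_rot: [-3.139, 0.081, 2.955]
ft_force: [0.2, -0.6, -0.6]
width: 90.4
finger_force: 0.0
```

Emit:
{"api": "jog_arm", "payload": {"rows": [[[0,0,0,0,0,-5,0],[0,0,0,0,0,-5,0],[0,0,-0.037,0.003,0,0,0],[0,0,-0.037,0.003,0,0,0],[0,0,-0.037,0.003,0,0,0]]]}}

```text
t: 41.27
eef_pos: [421.9, -108.6, 228.9]
eef_rot: [3.141, 0.259, 2.963]
ft_force: [2.0, -1.1, -0.4]
width: 92.1
finger_force: 0.0
```

Emit:
{"api": "jog_arm", "payload": {"rows": [[[0,0,-0.037,0.003,0,0,0],[0,0,-0.037,0.003,0,0,0],[0,0,-0.037,0.003,0,0,0],[0,0,-0.037,0.003,0,0,0],[0,0,-0.037,0.003,0,0,0]]]}}

```text
t: 41.68
eef_pos: [392.6, -292.3, 214.5]
eef_rot: [3.141, 0.26, 2.96]
ft_force: [0.9, -0.5, 1.5]
width: 91.7
finger_force: 0.0
```

Emit:
{"api": "jog_arm", "payload": {"rows": [[[0,0,0,0,0,0,0],[0,0,0,0,0,0,0],[0,0,0,0,0,0,0],[0,0,0,0,0,0,0],[0,0,0,0,0,0,0]]]}}

```text
t: 42.1
eef_pos: [392.6, -290.7, 214.2]
eef_rot: [3.14, 0.258, 2.959]
ft_force: [-0.1, -0.0, -0.3]
width: 91.9
finger_force: 0.0
```

```bash
python3 - <<'E'
from h import *
r=[np.pi,.26,2.957]
plan([((388,-296,150),r),((391,-296,96),r)])
E
```

```text
t 42.1 p [ 392.6 -290.7  214.2] yaw 2.959
(388, -296, 150) turn [ 0.1 -0.1  0.1] then shift [ 0.0199 -0.0061  0.0611] rows>= 1.5
(391, -296, 96) turn [0. 0. 0.] then shift [0.011  0.0006 0.0529] rows>= 1.3
```

Emit:
{"api": "jog_arm", "payload": {"rows": [[[0,0.01,-0.006,0.03,0,0,0],[0,0.01,0,0.031,0,0,0],[0,0.004,0,0.02,0,0,0],[0,0.004,0,0.018,0,0,0],[0,0.003,0,0.015,0,0,0]]]}}

```text
t: 42.52
eef_pos: [390.3, -296.4, 97.2]
eef_rot: [3.14, 0.257, 2.959]
ft_force: [0.8, -0.6, -0.4]
width: 92.0
finger_force: 0.0
```

Emit:
{"api": "jog_arm", "payload": {"rows": [[[1,0,0,0,0,0,0],[1,0,0,0,0,0,0],[1,0,0,0,0,0,0],[1,0,0,0,0,0,0],[1,0,0,0,0,0,0]]]}}

```text
t: 42.93
eef_pos: [390.6, -298.8, 99.6]
eef_rot: [-3.14, 0.26, 2.958]
ft_force: [-0.6, 0.0, 0.5]
width: 63.0
finger_force: 0.0
```

Emit:
{"api": "jog_arm", "payload": {"rows": [[[1,0,0,0,0,0,0],[1,0,0,0,0,0,0],[1,0,0,0,0,0,0],[1,0,0,0,0,0,0],[1,0,0,0,0,0,0]]]}}

```text
t: 43.35
eef_pos: [390.8, -294.4, 98.3]
eef_rot: [3.136, 0.257, 2.959]
ft_force: [2.6, 10.3, 6.5]
width: 36.1
finger_force: 10.0
```

Emit:
{"api": "jog_arm", "payload": {"rows": [[[1,0,0.003,-0.001,0,0,0],[1,-0.001,0,-0.005,0,0,0],[1,-0.001,0,-0.005,0,0,0],[1,-0.001,0,-0.005,0,0,0],[1,-0.001,0,-0.004,0,0,0]]]}}

```text
t: 43.77
eef_pos: [387.2, -293.3, 118.1]
eef_rot: [3.139, 0.254, 2.956]
ft_force: [-1.4, 6.3, -2.8]
width: 35.8
finger_force: 10.0
```

Emit:
{"api": "jog_arm", "payload": {"rows": [[[0,0,0,0,0,0,0],[0,0,0,0,0,0,0],[0,0,0,0,0,0,0],[0,0,0,0,0,0,0],[0,0,0,0,0,0,0]]]}}

```text
t: 44.18
eef_pos: [389.3, -296.4, 119.2]
eef_rot: [-3.14, 0.259, 2.956]
ft_force: [-0.7, 0.2, 0.4]
width: 64.8
finger_force: 0.0
```

Emit:
{"api": "jog_arm", "payload": {"rows": [[[0,0,0,0,0,0,0],[0,0,0,0,0,0,0],[0,0,0,-0.03,0,0,0],[0,0,0,-0.04,0,0,0],[0,0,0,-0.04,0,0,0]]]}}

```text
t: 44.6
eef_pos: [359.8, -290.0, 224.9]
eef_rot: [-3.141, 0.254, 2.955]
ft_force: [1.7, 0.2, 1.2]
width: 91.1
finger_force: 0.0
```

Emit:
{"api": "jog_arm", "payload": {"rows": [[[0,0,0.03,-0.02,0,0,0],[0,0,0.035,0,0,0,0],[0,0,0.035,0,0,0,0],[0,0,0.035,0,0,0,0],[0,0,0.035,0,0,0,0]]]}}

```text
t: 45.02
eef_pos: [387.9, -120.8, 244.9]
eef_rot: [-3.141, 0.26, 2.955]
ft_force: [0.7, 0.3, -0.0]
width: 91.8
finger_force: 0.0
```

```bash
python3 - <<'E'
from h import *
F=dict(load())
o=np.hstack([F[n][:,:,::-1] for n in("top","side")]);cv2.imwrite("pics/z.png",cv2.resize(o,(800,300),interpolation=cv2.INTER_AREA))
E
```

```text
(no output)
```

View pics/z.png

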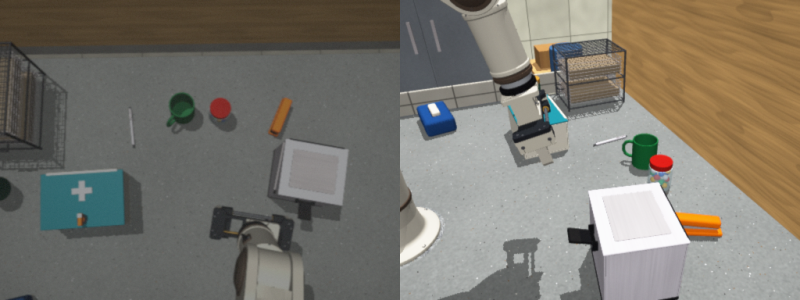

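The bin lid is down, the lever is up, the box is locked and no bottles are left on the counter. I let things settle and hand the job in.

Emit:
{"api": "jog_arm", "payload": {"rows": [[[0,0,0,0,0,0,0],[0,0,0,0,0,0,0],[0,0,0,0,0,0,0],[0,0,0,0,0,0,0],[0,0,0,0,0,0,0]]]}}

```text
t: 45.53
eef_pos: [387.6, -123.2, 244.3]
eef_rot: [-3.141, 0.258, 2.954]
ft_force: [0.2, -0.4, 0.4]
width: 91.5
finger_force: 0.0
```

```bash
python3 -c "
from cell import bot
print(bot.job_done())"
```

```text
the job is handed in; nothing more can be done
None
```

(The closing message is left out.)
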